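# Stop the gearmotor test and clear the batch

## Robot

A 6-joint arm with a two-finger parallel gripper is mounted at the origin on the work surface. World frame = base frame: x ahead of the robot, y to its left, z up, the work surface at z = 0. Lengths are in m, angles in rad, forces in N, time in s.
With the tool pointing down it reaches from about 0.275 to 0.775 m from the base axis. Payload 14.6 kg.
Tool frame: the origin (TCP) lies midway between the tips of the shut fingers; the grasp point (between the pads) lies 19 mm behind it (ctrl.tcp_to_grasp is the distance from the TCP to the grasp point, in m); y points along the fingers, x is the direction in which the jaws open and shut, and the axes are right-handed (so a half turn about y gives the same grasp; the last joint's range is limited). The gripper opens to 85 mm and grips with 20 to 120 N. Pads are 22 mm wide; open, the fingers measure 114 mm over their backs; the gripper's body (76 mm by 85 mm) begins 54 mm behind the grasp point. The pads swing forward as they close: fully open they stand 13 mm farther back than shut.
Start: joints at [1.015, 0.263, -0.048, 1.259, 0, 1.415], TCP at [0.205, 0.483, 0.207] pointing down, gripper open.
Joint ranges: [-2.65, 2.65], [-0.89, 1.7], [-1.18, 1.37], [-2.13, 2.11], [-1.35, 1.29], [-3.14, 3.14]. Speed limits (rad/s): [1.89, 1.89, 2.57, 2.79, 3.14, 3.14].

## Interface

Orientations are given as a rotation vector (axis times angle).
In Python, from rig import ctrl, imaging, close_job gives the robot as it stands.
- The arm moves only by the tool jog_arm, never from a script. Its argument "series" is a list of rows, each a list of 7 numbers: the turn, a rotation vector about the tool's x, y, z scaled (see below), then the shift along the tool's x, y, z scaled (see below), then the closure, from -1 (fully open) to 1 (shut), so that 0 is half open. In form: [[ax, ay, az, tx, ty, tz, grip], ...]. A call has 1 to 12 rows; each row is the pose to reach, as a shift and turn from the pose measured when the call began, along the tool's axes at that moment; what a row does not reach only later rows make up. The controller multiplies each number of a shift by 0.5 m and each number of a turn by 90 degrees. A row lasts 1/10 s, in which the tool goes at most 50 mm and 8.59 degrees, less where a joint would pass 70% of its speed; a pose out of reach is approached as far as the arm can. A call with a number of a shift or a turn outside -1 to 1 is refused whole. A call with a gripper value outside its range is refused whole. The fingers move at their own pace and stop on an object; "newtons" is the grip in N (left out, the last holds). Time passes only in rows, so rows that repeat a pose let the fingers close. It gives the time, the measured TCP pose, the force and the opening at its end, in the units of the state.
- ctrl.get_state(): the state, without advancing time (a new reading comes with each control period).
- imaging.read_camera(name): name is "side" or "top"; returns a dict with "image" (480x640x3 uint8, blue, green, red), "K" (3x3 intrinsics, pixels), "R" (3x3) and "t" (3): a world point X has camera coordinates R X + t. Camera axes: x right, y down, z forward; pixel columns grow to the right and rows downward; lengths in m; the calibration is good to about 2 mm. A picture is of the moment at which its call begins. There is no depth.
- close_job(): hands the job in, once; it reports no verdict.
The state is a dict: "time_s": time; "joint_pos": joint angles; "qvel": joint speeds; "joint_efforts": joint torques, N m; "tool_pos": TCP position; "eef_rot": TCP orientation; "force": force on the tool from outside, world axes, zero at the start; "moment": the same for the moment, N m; "finger_gap": opening from 0.0 (shut) to 1.0 (fully open).
Only numpy, scipy, OpenCV 4.12 (cv2) and the standard library are available. Lean on these libraries where they do the work, as an engineer would, in place of code of your own. Each camera call takes 0.05 s, during which the arm holds its last target.

## Task

Stop the motor test: first set the red forward-off-reverse toggle, now in forward, to its centre off position, without ever throwing it through into reverse. Then clear the blue mat: put every gearmotor with a red cover (failed) into the red reject box and every one with a green cover (passed) into the blue parts crate. Last, with the toggle still at off and all motors put away, turn the step dial five clicks clockwise for the next programme; leave the screwdriver, multimeter and bottle where they are.

Things in the scene. Friction and masses are not known exactly. Their poses are not given: they have to be found in the camera images.
- toggle (a joint): angle of the toggle lever in rad: 0 = forward (as at the start, leaning 24 degrees to the unit's +y), 0.42 = off (upright), 0.84 = reverse (leaning to -y). Sprung detents at all three: the lever snaps into off from about 0.18 rad on either side of it, beyond that into the end position. About 5 N sideways at the knob moves it.
- toggle_tip (a point): centre of the red 17 mm ball at the end of the toggle lever, 58 mm from the pivot; the lever is a steel rod of 10 mm diameter.
- toggle_pivot (a point): pivot of the toggle, fixed on the test unit, 64 mm above the bench; the lever swings in the unit's y-z plane about it. A steel collar (32 mm diameter) stands 8 mm above the unit's top around it. Axes as the unit's. At off the ball is 58 mm straight above this point.
- dial (a joint): angle of the step dial in rad, clockwise from above positive: 0 at the start (at its stop, pointer on the long mark), one click = 0.5236 rad (30 degrees), 9 positions up to 4.19. It snaps to the nearest click when let go; about 0.15 N m to turn it over a click.
- dial_grip (a point): point on the dial's axis, within its upright grip bar (46 mm long along this point's x, 14 mm thick along its y; its top is 10 mm above this point, the 48 mm dial disc below it 20 mm under this point), 86 mm above the bench; the orange pointer lies on the point's -x side. Turns with the dial.
- test_unit: fixed grey test unit, 180 (x) x 270 (y) x 57 (z) mm high, origin at the centre of its underside; toggle on the blue field at y = +65 mm, dial on the black field at y = -65 mm.
- test_mat: fixed blue mat, 250 (x) x 270 (y) x 4 mm, origin at the centre of its underside.
- passed1: gearmotor, about 0.13 kg: aluminium gearbox 46 (x) x 32 (y) x 28 (z) mm, a dark can (28 mm diameter, 30 mm long) on its +x face, a brass shaft (8 mm diameter, 12 mm long) on its -x face, green cover on top (+z) and a band of that colour on the can. Origin: centre of the gearbox, 14 mm above what it lies on. Starts lying on the blue mat; may be absent. Passed.
- passed2: gearmotor, about 0.13 kg: aluminium gearbox 46 (x) x 32 (y) x 28 (z) mm, a dark can (28 mm diameter, 30 mm long) on its +x face, a brass shaft (8 mm diameter, 12 mm long) on its -x face, green cover on top (+z) and a band of that colour on the can. Origin: centre of the gearbox, 14 mm above what it lies on. Starts lying on the blue mat; may be absent. Passed.
- passed3: gearmotor, about 0.13 kg: aluminium gearbox 46 (x) x 32 (y) x 28 (z) mm, a dark can (28 mm diameter, 30 mm long) on its +x face, a brass shaft (8 mm diameter, 12 mm long) on its -x face, green cover on top (+z) and a band of that colour on the can. Origin: centre of the gearbox, 14 mm above what it lies on. Starts lying on the blue mat; may be absent. Passed.
- failed1: gearmotor, about 0.13 kg: aluminium gearbox 46 (x) x 32 (y) x 28 (z) mm, a dark can (28 mm diameter, 30 mm long) on its +x face, a brass shaft (8 mm diameter, 12 mm long) on its -x face, red cover on top (+z) and a band of that colour on the can. Origin: centre of the gearbox, 14 mm above what it lies on. Starts lying on the blue mat; may be absent. Failed.
- failed2: gearmotor, about 0.13 kg: aluminium gearbox 46 (x) x 32 (y) x 28 (z) mm, a dark can (28 mm diameter, 30 mm long) on its +x face, a brass shaft (8 mm diameter, 12 mm long) on its -x face, red cover on top (+z) and a band of that colour on the can. Origin: centre of the gearbox, 14 mm above what it lies on. Starts lying on the blue mat; may be absent. Failed.
- failed3: gearmotor, about 0.13 kg: aluminium gearbox 46 (x) x 32 (y) x 28 (z) mm, a dark can (28 mm diameter, 30 mm long) on its +x face, a brass shaft (8 mm diameter, 12 mm long) on its -x face, red cover on top (+z) and a band of that colour on the can. Origin: centre of the gearbox, 14 mm above what it lies on. Starts lying on the blue mat; may be absent. Failed.
- reject_box: fixed, open-topped red plastic box, 150 (x) x 160 (y) x 65 (z) mm outside, walls and floor 5 mm. Origin: centre of its underside, z up. For failed motors.
- parts_crate: fixed, open-topped blue plastic box, 150 (x) x 160 (y) x 65 (z) mm outside, walls and floor 5 mm. Origin: centre of its underside, z up. For passed motors.
- screwdriver: red screwdriver 180 mm long, 26 mm thick, lying on the bench beyond the mat; leave alone.
- multimeter: yellow multimeter 130 x 70 x 30 mm lying on the bench beyond the mat; leave alone.
- flux_bottle: small standing bottle, 40 mm diameter, 80 mm high, red cap; leave alone.

How it is judged:
On the way, in this order (a step that is already met when the one before it is completed fails the run):
1. the toggle stands at its centre off detent (value of joint toggle between 0.32 and 0.52 rad), for 0.3 s.
2. every motor lies in its container, toggle still off (all of step 1 and x of passed1 in the frame of parts_crate between -0.072 and 0.072 m and y of passed1 in the frame of parts_crate between -0.077 and 0.077 m and z of passed1 in the frame of parts_crate between 0 and 0.065 m and linear speed of each of passed1, passed2, passed3, failed1, failed2, failed3 below 0.05 m/s and x of passed2 in the frame of parts_crate between -0.072 and 0.072 m and y of passed2 in the frame of parts_crate between -0.077 and 0.077 m and z of passed2 in the frame of parts_crate between 0 and 0.065 m and x of passed3 in the frame of parts_crate between -0.072 and 0.072 m and y of passed3 in the frame of parts_crate between -0.077 and 0.077 m and z of passed3 in the frame of parts_crate between 0 and 0.065 m and x of failed1 in the frame of reject_box between -0.072 and 0.072 m and y of failed1 in the frame of reject_box between -0.077 and 0.077 m and z of failed1 in the frame of reject_box between 0 and 0.065 m and x of failed2 in the frame of reject_box between -0.072 and 0.072 m and y of failed2 in the frame of reject_box between -0.077 and 0.077 m and z of failed2 in the frame of reject_box between 0 and 0.065 m and x of failed3 in the frame of reject_box between -0.072 and 0.072 m and y of failed3 in the frame of reject_box between -0.077 and 0.077 m and z of failed3 in the frame of reject_box between 0 and 0.065 m), for 0.2 s.
3. the dial stands five clicks clockwise of its start, toggle still off (all of step 1 and value of joint dial between 2.468 and 2.768 rad), for 0.3 s.
At the end, for the whole second after the job is handed in: Toggle at off (0.42 +- 0.10 rad), dial at the fifth click (2.618 +- 0.15 rad), every red-covered motor inside the red box and every green-covered one inside the blue crate, gearbox centre below the rim, all at rest (all of step 3 and x of passed1 in the frame of parts_crate between -0.072 and 0.072 m and y of passed1 in the frame of parts_crate between -0.077 and 0.077 m and z of passed1 in the frame of parts_crate between 0 and 0.065 m and linear speed of each of passed1, passed2, passed3, failed1, failed2, failed3 below 0.05 m/s and x of passed2 in the frame of parts_crate between -0.072 and 0.072 m and y of passed2 in the frame of parts_crate between -0.077 and 0.077 m and z of passed2 in the frame of parts_crate between 0 and 0.065 m and x of passed3 in the frame of parts_crate between -0.072 and 0.072 m and y of passed3 in the frame of parts_crate between -0.077 and 0.077 m and z of passed3 in the frame of parts_crate between 0 and 0.065 m and x of failed1 in the frame of reject_box between -0.072 and 0.072 m and y of failed1 in the frame of reject_box between -0.077 and 0.077 m and z of failed1 in the frame of reject_box between 0 and 0.065 m and x of failed2 in the frame of reject_box between -0.072 and 0.072 m and y of failed2 in the frame of reject_box between -0.077 and 0.077 m and z of failed2 in the frame of reject_box between 0 and 0.065 m and x of failed3 in the frame of reject_box between -0.072 and 0.072 m and y of failed3 in the frame of reject_box between -0.077 and 0.077 m and z of failed3 in the frame of reject_box between 0 and 0.065 m and velocity of joint toggle between -0.1 and 0.1 rad/s and velocity of joint dial between -0.1 and 0.1 rad/s); the robot touches nothing.
It fails at once if the toggle is thrown into reverse (value of joint toggle above 0.7 rad).
It fails at once if the screwdriver is moved by more than 30 mm (distance of screwdriver from where it was at the start of the episode above 0.03 m).
It fails at once if the multimeter is moved by more than 30 mm (distance of multimeter from where it was at the start of the episode above 0.03 m).
It fails at once if the flux bottle is moved by more than 30 mm (distance of flux_bottle from where it was at the start of the episode above 0.03 m).
Of passed1, passed2, passed3, failed1, failed2, failed3 only 4 to 6 are there at a start; the rules pass over those that are not, and their reading is None.
At some moment in a run one of passed1, passed2, passed3, failed1, failed2, failed3 may be knocked a few centimetres aside while the robot is not near it.
Once in a run the grip may slacken for a moment while it holds something.
It also fails if it takes over 208 s, if anything falls off the work surface, if the arm or the gripper's body presses on something with over 40 N, if the wrist force passes 120 N, or if a joint passes its speed limit or range.

## Working session

There is one attempt and no reset: what is moved stays moved. The work goes in short steps, Python scripts to look and compute and a tool call to move; the robot and the scene stay as the last step left them, time stands still between calls to the robot, and variables do not carry over. Pictures are saved under pics/ and viewed, and the job is handed in when it is done.

Besides the shell and the picture viewer there is one more tool, called after "Call:" in YAML: its name, and indented under it one key for each argument. jog_arm: Moves the arm, as the interface text tells. Its arguments: {"type":"object","properties":{"series":{"type":"array"},"newtons":{"type":"number"}},"required":["series"]}

```bash
mkdir -p pics; ls
python3 - <<'E'
from rig import ctrl, imaging
import cv2,numpy as np
print(ctrl.get_state())
for n in ("top","side"):
    d=imaging.read_camera(n); cv2.imwrite(f"pics/{n}0.png",d["image"]); print(n,d["K"].tolist(),d["R"].tolist(),d["t"])
E
```

```text
pics
{'time_s': 0.0, 'joint_pos': array([ 1.01465144e+00,  2.63520742e-01, -4.89081797e-02,  1.25939624e+00,
        2.05180191e-06,  1.41547720e+00]), 'qvel': array([-7.55676896e-05, -3.54229833e-04,  1.10932701e-03,  1.09650601e-03,
       -7.47371586e-04, -9.86230138e-04]), 'joint_efforts': array([ 3.80176416e-04, -6.37621450e+01,  3.84569836e+01,  1.36280089e-02,
       -4.69233740e-06, -1.28488853e-05]), 'tool_pos': array([0.20470523, 0.48313764, 0.20623679]), 'eef_rot': array([-1.37301085, -0.90836518,  0.90990652]), 'force': array([ 0.31177934, -0.53809149, -0.16401224]), 'moment': array([ 0.04101763,  0.04677385, -0.03191032]), 'finger_gap': 1.0055493463722533}
top [[448.0418648307365, 0.0, 323.63880975482186], [0.0, 448.0418648307365, 241.0884583023562], [0.0, 0.0, 1.0]] [[-0.01055533654637354, -0.9997445341813374, 0.019986276414919082], [-0.9841647203428804, 0.006849892175418792, -0.17712391766671498], [0.17694176472165316, -0.0215393906999687, -0.9839856028141168]] [-0.03281201  0.61335922  1.0360173 ]
side [[562.4019498351258, 0.0, 320.7303356186333], [0.0, 562.4019498351258, 235.71697408163155], [0.0, 0.0, 1.0]] [[0.996399903050931, -0.08371196774861427, -0.013399240864716474], [-0.06450605871370946, -0.6460600496596401, -0.760555968106889], [0.05501092245471977, 0.7586822251044495, -0.649134099952577]] [-0.60540766  0.11546903  1.25326777]
```

View pics/top0.png

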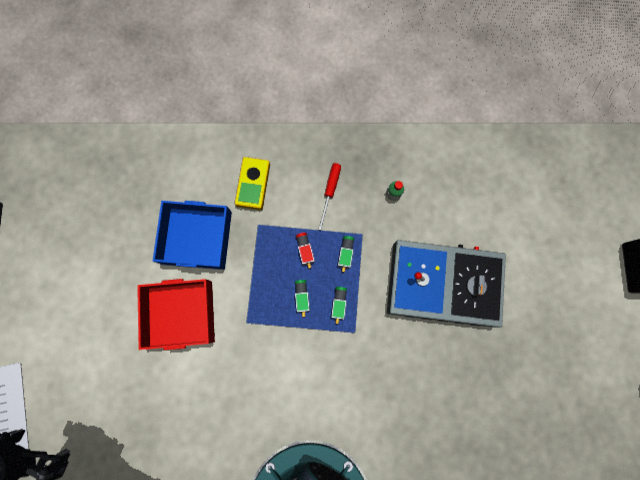

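View pics/side0.png

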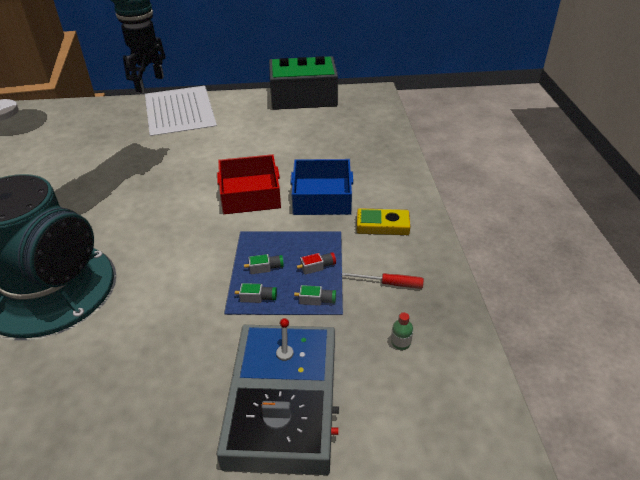

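The top view shows 1 red and 3 green motors on the mat (red at 306,250; green at 346,253, 302,298 and 340,304). The crate is at (192,235), the red box at (176,315), the toggle ball near (418,276) and the dial at (478,287).

```bash
cat > h.py <<'E'
from rig import ctrl, imaging
import cv2,numpy as np
from scipy.spatial.transform import Rotation as Ro
def cam(n,save=None):
    d=imaging.read_camera(n)
    if save: cv2.imwrite(f"pics/{save}.png",d["image"])
    d["K"]=np.array(d["K"]);d["R"]=np.array(d["R"]);d["t"]=np.array(d["t"]);return d
def ray(d,p):
    v=d["R"].T@np.linalg.solve(d["K"],[p[0],p[1],1.]); return -d["R"].T@d["t"],v/np.linalg.norm(v)
def onz(d,p,z):
    c,v=ray(d,p); return c+v*(z-c[2])/v[2]
def two(d1,p1,d2,p2):
    c1,v1=ray(d1,p1);c2,v2=ray(d2,p2)
    s=np.linalg.lstsq(np.c_[v1,-v2],c2-c1,rcond=None)[0]
    a,b=c1+s[0]*v1,c2+s[1]*v2; return (a+b)/2,np.linalg.norm(a-b)
def proj(d,X):
    q=d["K"]@(d["R"]@np.array(X)+d["t"]); return q[:2]/q[2]
def mask(d,col):
    h=cv2.cvtColor(d["image"],cv2.COLOR_BGR2HSV); H,S,V=cv2.split(h)
    if col=="red": m=((H<8)|(H>172))&(S>170)&(V>90)
    if col=="green": m=(H>45)&(H<80)&(S>130)&(V>70)
    if col=="blue": m=(H>100)&(H<125)&(S>120)&(V>60)
    return m.astype(np.uint8)*255
def blobs(d,col,amin=12,amax=1e9):
    cs,_=cv2.findContours(mask(d,col),cv2.RETR_EXTERNAL,cv2.CHAIN_APPROX_NONE)
    return [(cv2.contourArea(c),cv2.minAreaRect(c),c) for c in cs if amin<cv2.contourArea(c)<amax]
def tool():
    s=ctrl.get_state(); return s["tool_pos"],Ro.from_rotvec(s["eef_rot"]).as_matrix(),s
E
python3 - <<'E'
from h import *
p,R,s=tool(); print(R.round(3), ctrl.tcp_to_grasp)
T=cam("top");S=cam("side")
for n,d in(("top",T),("side",S)):
  for c in("red","green","blue"):
    for a,r,_ in blobs(d,c): print(n,c,a,np.round(r[0],1),np.round(r[1],1),round(r[2],1), onz(d,r[0],.032).round(3)[:2])
for x,y,w in((380,230,130),(235,215,140)):
  i=cv2.resize(T["image"][y:y+110,x:x+w],None,fx=5,fy=5,interpolation=2); cv2.imwrite(f"pics/c{x}.png",i)
i=cv2.resize(S["image"][310:475,215:345],None,fx=3.5,fy=3.5,interpolation=2); cv2.imwrite(f"pics/cs.png",i)
E
```

```text
[[ 0.39  -0.    -0.921]
 [ 0.921 -0.001  0.39 ]
 [-0.001 -1.     0.   ]] 0.0187
top red 4444.0 [172.5 314.1] [69.6 69.8] 87.6 [0.442 0.326]
top red 24.5 [418.  275.5] [5. 6.] 90.0 [ 0.529 -0.27 ]
top red 122.0 [305.8 253.3] [14.6  9.7] 76.0 [0.587 0.006]
top red 14.0 [300.8 234.3] [ 2.4 10.2] 76.0 [0.635 0.018]
top red 39.0 [398.5 184.5] [7. 7.] 90.0 [ 0.763 -0.232]
top red 253.5 [332.6 179.4] [ 9.1 32.8] 15.9 [ 0.777 -0.063]
top green 134.0 [338.7 308.6] [10.2 15.4] 7.1 [ 0.451 -0.073]
top green 133.0 [302.  301.5] [15. 10.] 90.0 [0.469 0.015]
top green 17.5 [340.9 288.3] [10.2  2.6] 9.5 [ 0.5  -0.08]
top green 18.0 [300.  281.2] [ 2.7 10.2] 82.9 [0.518 0.02 ]
top green 129.5 [345.4 256.8] [10. 15.] 9.5 [ 0.577 -0.092]
top green 14.0 [348.6 237.4] [9.2 2.5] 8.1 [ 0.626 -0.101]
top green 66.0 [395.8 189.5] [13.4 10.5] 24.0 [ 0.749 -0.224]
top green 114.5 [248.6 191.3] [17.6 16.4] 10.3 [0.746 0.15 ]
top blue 2863.0 [420.8 279.2] [48.4 62.9] 5.4 [ 0.52  -0.277]
top blue 10270.0 [304.8 278.3] [108.2  98.5] 5.2 [0.525 0.008]
top blue 4122.5 [189.7 233.5] [67.8 66.1] 7.1 [0.639 0.293]
sid
[... 501 characters left out ...]
] 90.0 [ 0.5   -0.092]
side green 132.5 [310.1 290.2] [18.   8.7] 3.4 [ 0.577 -0.095]
side green 132.0 [250. 288.] [ 8. 18.] 90.0 [ 0.45  -0.076]
side green 15.0 [280.9 259. ] [8.2 2.8] 80.5 [0.519 0.008]
side green 108.0 [258.6 259. ] [ 7.7 16.9] 82.9 [0.469 0.013]
side green 131.5 [370.5 216. ] [12. 19.] 90.0 [0.743 0.142]
side green 775.0 [302.8  66.3] [18.2 61.8] 87.7 [0.629 1.035]
side blue 3587.5 [283.  353.5] [84.7 50.4] 1.7 [ 0.515 -0.256]
side blue 7728.5 [283. 273.] [ 82. 116.] 90.0 [ 0.522 -0.038]
side blue 2013.5 [321.5 177. ] [36. 61.] 90.0 [0.637 0.322]
side blue 28689.5 [350.5  43.5] [ 87. 417.] 90.0 [0.828 1.227]
side blue 4064.5 [97.  42.4] [106.8  57.5] 72.5 [-0.177  1.357]
```

View pics/c380.png

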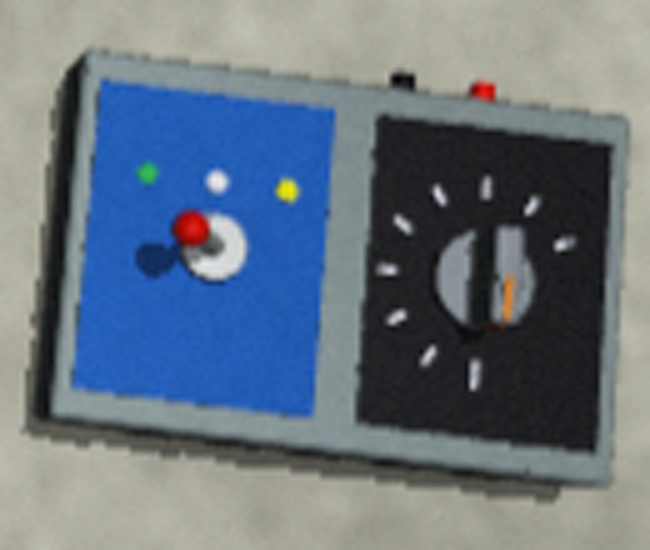

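View pics/cs.png

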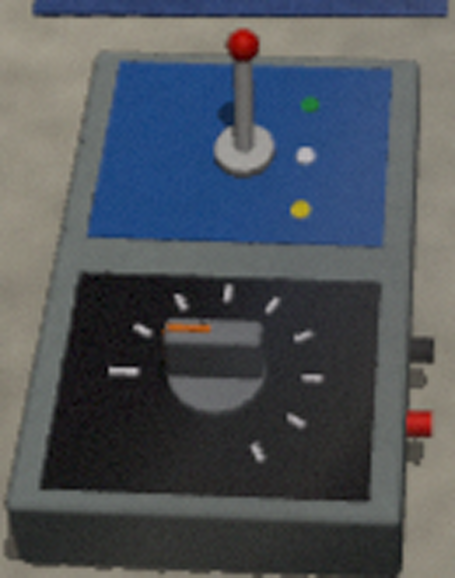

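View pics/c235.png

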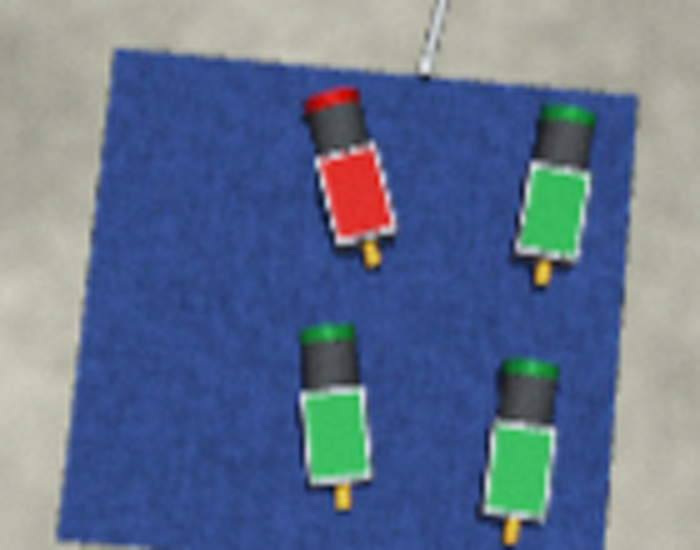

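Run:
```python
from h import *
T=cam("top");S=cam("side")
P,e=two(T,(418.,275.5),S,(284,322)); print("ball",P.round(4),e)
for n,d,A in(("top",T,2863),("side",S,3587)):
  for a,r,c in blobs(d,"blue"):
    if abs(a-A)<200:
      hull=cv2.approxPolyDP(cv2.convexHull(c),4,True)[:,0]
      Q=np.array([onz(d,q,.057)[:2] for q in hull]); print(n,Q.round(3).tolist())
      rr=cv2.minAreaRect(np.array([onz(d,q,.057)[:2]*1000 for q in c[:,0]],np.float32)); print(rr)
# collar top disc z=.065 ; crop offset (380,230)/5
print("collar",onz(T,(380+214/5,230+247/5),.065).round(4), onz(S,(215+243/3.5,310+146/3.5),.065).round(4))
# dial bar top z .096: ends crop
a=(380+512/5,230+228/5);b=(380+505/5,230+320/5)
print("bar",onz(T,a,.096).round(4),onz(T,b,.096).round(4))
# side bar top corners (163,318),(262,318),(262,347),(165,347)
Q=[onz(S,(215+x/3.5,310+y/3.5),.096) for x,y in((163,320),(262,322),(262,346),(165,346))]; print(np.round(Q,4).tolist(),np.mean(Q,0))
for c,nm,d,z in(("blue","crate",T,.065),("red","box",T,.065)):
  for a,r,ct in blobs(d,c,3500):
    if r[0][0]<230:
      rr=cv2.minAreaRect(np.array([onz(d,q,z)[:2]*1000 for q in ct[:,0]],np.float32)); print(nm,rr)
# motors
for c in("red","green"):
  top=[];side=[]
  for d,L in((T,top),(S,side)):
    for a,r,ct in blobs(d,c,90,200):
      X=[onz(d,q,.032)[:2]*1000 for q in ct[:,0]]; rr=cv2.minAreaRect(np.array(X,np.float32)); 
      b=[q for a2,q,_ in blobs(d,c,10,30)]
      L.append(rr); 
      x0=np.array(rr[0]); bb=[onz(d,q[0],.030)[:2]*1000 for q in b]; bb=[q for q in bb if np.linalg.norm(q-x0)<70]
      yaw=[np.degrees(np.arctan2(*(q-x0)[::-1])).round(1) for q in bb]
      print(c,np.round(rr[0],1),np.round(rr[1],1),round(rr[2],1),yaw)
```

```text
ball [ 0.5213 -0.2508  0.1156] 0.0003548817721310193
top [[0.599, -0.224], [0.584, -0.336], [0.44, -0.318], [0.455, -0.204]]
((518.9168701171875, -270.2840576171875), (115.38111877441406, 149.43252563476562), 82.37678527832031)
side [[0.452, -0.209], [0.599, -0.228], [0.584, -0.338], [0.438, -0.32]]
((518.3630981445312, -273.4164733886719), (114.8552017211914, 149.32437133789062), 82.43156433105469)
collar [ 0.5167 -0.2737  0.065 ] [ 0.5185 -0.278   0.065 ]
bar [ 0.5215 -0.4059  0.096 ] [ 0.479  -0.3995  0.096 ]
[[0.4788, -0.3992, 0.096], [0.5246, -0.4045, 0.096], [0.5241, -0.4171, 0.096], [0.4797, -0.413, 0.096]] [ 0.50179269 -0.40841517  0.096     ]
crate ((632.7763671875, 283.3337707519531), (161.93270874023438, 160.4411163330078), 84.90924835205078)
box ((441.9100341796875, 315.54833984375), (159.32859802246094, 160.3372802734375), 4.513492584228516)
red [587.    5.4] [36.4 23.4] 13.7 [np.float64(14.7)]
red [586.9   2.9] [38.1 24.4] 14.6 [np.float64(3.4)]
green [450.8 -73.4] [24.9 36.9] 82.8 [np.float64(-7.6)]
green [468.7  15.4] [24.2 36.2] 90.0 [np.float64(5.5)]
green [577.3 -92.3] [24.8 37.5] 79.6 [np.float64(-10.3)]
green [577.9 -95.1] [26.  37.9] 78.9 [np.float64(-19.7)]
green [450.9 -76.4] [23.7 37.7] 84.4 [np.float64(-15.1)]
green [468.7  12.9] [37.7 25.5] 6.4 [np.float64(-3.0)]
green [742.2 140.7] [49.  44.8] 77.6 []
```

```bash
cat >> h.py <<'E'
def row(x,y,z,yawdeg):
    "tool x axis direction yaw (deg, world), tool pointing down; nearest of yaw/yaw+180"
    p,R,s=tool(); out=[]
    for k in (0,180):
        a=np.radians(yawdeg+k); X=np.array([np.cos(a),np.sin(a),0]);Y=np.array([0,0,-1.]);G=np.c_[X,Y,np.cross(X,Y)]
        rv=Ro.from_matrix(R.T@G).as_rotvec(); out.append((np.linalg.norm(rv),rv))
    rv=min(out,key=lambda q:q[0])[1]; sh=R.T@(np.array([x,y,z])-p)
    print("turn",(rv/(np.pi/2)).round(4),"shift",(sh/.5).round(4),"dist",np.linalg.norm(sh).round(4))
def st():
    p,R,s=tool(); print(s["time_s"].__round__(2),p.round(4),"yaw",np.degrees(np.arctan2(R[1,0],R[0,0])).round(1),"down",R[2,1].round(4),"F",s["force"].round(1),"gap",round(s["finger_gap"],3),"q",s["joint_pos"].round(2))
E
python3 - <<'E'
from h import *
row(.36,.10,.207,82.4)
E
```

```text
turn [-1.000e-04 -1.707e-01 -3.000e-04] shift [-0.5847 -0.0008 -0.5849] dist 0.4135
```

Call:
jog_arm:
  series:
    - [0, -0.171, 0, -0.585, 0, -0.585, -1]
    - [0, -0.171, 0, -0.585, 0, -0.585, -1]
    - [0, -0.171, 0, -0.585, 0, -0.585, -1]
    - [0, -0.171, 0, -0.585, 0, -0.585, -1]
    - [0, -0.171, 0, -0.585, 0, -0.585, -1]
    - [0, -0.171, 0, -0.585, 0, -0.585, -1]
    - [0, -0.171, 0, -0.585, 0, -0.585, -1]
    - [0, -0.171, 0, -0.585, 0, -0.585, -1]
    - [0, -0.171, 0, -0.585, 0, -0.585, -1]
    - [0, -0.171, 0, -0.585, 0, -0.585, -1]
    - [0, -0.171, 0, -0.585, 0, -0.585, -1]
    - [0, -0.171, 0, -0.585, 0, -0.585, -1]

```text
time_s: 1.5
tool_pos: [0.3596, 0.1006, 0.2066]
eef_rot: [-1.268, -1.112, 1.112]
force: [-1.2, -0.1, 0.5]
finger_gap: 1.0
```

Run:
```python
from h import *
st(); row(.518,-.274,.207,82.4)
```

```text
1.5 [0.3596 0.1006 0.2066] yaw 82.5 down -1.0 F [-1.2 -0.1  0.5] gap 1.0 q [ 0.05  0.   -0.36  1.2  -0.    0.18]
turn [-0.0002  0.0009 -0.0001] shift [-7.013e-01 -7.000e-04 -4.121e-01] dist 0.4067
```

Call:
jog_arm:
  series:
    - [0, 0, 0, -0.701, 0, -0.412, -1]
    - [0, 0, 0, -0.701, 0, -0.412, -1]
    - [0, 0, 0, -0.701, 0, -0.412, -1]
    - [0, 0, 0, -0.701, 0, -0.412, -1]
    - [0, 0, 0, -0.701, 0, -0.412, -1]
    - [0, 0, 0, -0.701, 0, -0.412, -1]
    - [0, 0, 0, -0.701, 0, -0.412, -1]
    - [0, 0, 0, -0.701, 0, -0.412, -1]
    - [0, 0, 0, -0.701, 0, -0.412, -1]
    - [0, 0, 0, -0.701, 0, -0.412, -1]
    - [0, 0, 0, -0.701, 0, -0.412, -1]
    - [0, 0, 0, -0.701, 0, -0.412, -1]

```text
time_s: 2.7
tool_pos: [0.5179, -0.2721, 0.207]
eef_rot: [-1.268, -1.113, 1.113]
force: [0.2, -0.1, 0.8]
finger_gap: 1.0
```

Run:
```python
from h import *
st(); row(.518,-.274,.098,82.4); cam("side","s1")
```

```text
2.7 [ 0.5179 -0.2721  0.207 ] yaw 82.6 down -1.0 F [ 0.2 -0.1  0.8] gap 1.0 q [-0.62  0.37  0.11  1.31 -0.   -0.49]
turn [-0.      0.002  -0.0001] shift [-0.0036  0.2181 -0.0006] dist 0.1091
```

View pics/s1.png

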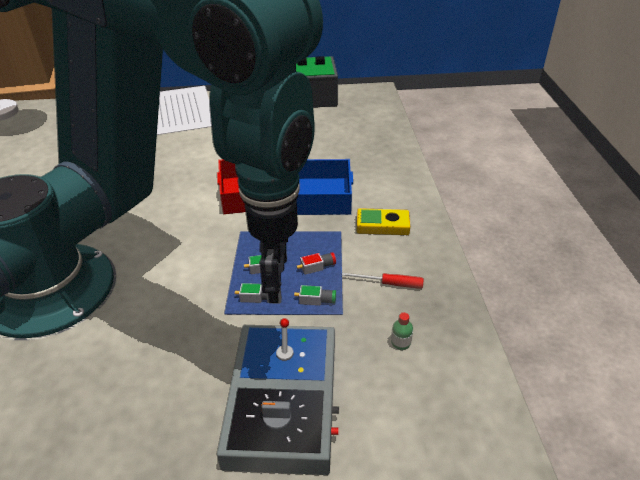

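The gripper hangs above the unit (fingers near 270,275) and the toggle is still at forward (ball 284,322). Next it descends and straddles the ball.

Call:
jog_arm:
  series:
    - [0, 0, 0, -0.003, 0.05, 0, -1]
    - [0, 0, 0, -0.003, 0.1, 0, -1]
    - [0, 0, 0, -0.003, 0.15, 0, -1]
    - [0, 0, 0, -0.003, 0.19, 0, -1]
    - [0, 0, 0, -0.003, 0.218, 0, -1]
    - [0, 0, 0, -0.003, 0.218, 0, -1]

```text
time_s: 3.35
tool_pos: [0.5168, -0.2724, 0.097]
eef_rot: [-1.265, -1.113, 1.114]
force: [-0.5, 0.9, -1.0]
finger_gap: 0.998
```

Run:
```python
from h import *
st(); S=cam("side"); T=cam("top")
a=cv2.resize(S["image"][220:380,200:360],None,fx=3,fy=3); b=cv2.resize(T["image"][200:360,340:500],None,fx=2,fy=3)
cv2.imwrite("pics/m2.png",np.hstack([a,b]))
```

```text
3.35 [ 0.5168 -0.2724  0.097 ] yaw 82.6 down -1.0 F [-0.5  0.9 -1. ] gap 0.998 q [-0.62  0.42 -0.12  1.04 -0.   -0.5 ]
```

View pics/m2.png

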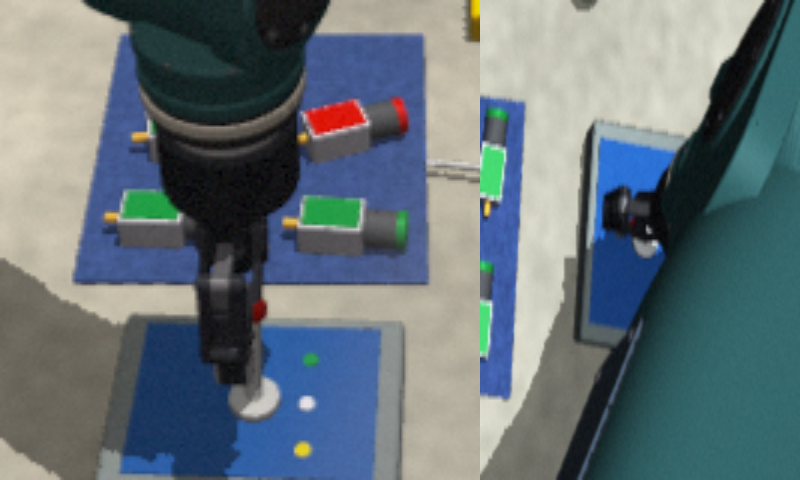

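Run:
```python
from h import *
S=cam("side"); print(-S["R"].T@S["t"])
for X in ((.5168,-.2724,.097),(.511,-.316,.11),(.511,-.325,.11),(.5168,-.2724,.15),(.5213,-.2508,.1156),(.5182,-.2742,.122)):
  q=proj(S,X); print(X,q.round(1),((q-[200,220])*3).round(0))
```

```text
[ 0.54173317 -0.92691192  0.8932475 ]
(0.5168, -0.2724, 0.097) [282.4 338.2] [247. 354.]
(0.511, -0.316, 0.11) [279.4 353.4] [238. 400.]
(0.511, -0.325, 0.11) [279.6 357.6] [239. 413.]
(0.5168, -0.2724, 0.15) [280.6 318.6] [242. 296.]
(0.5213, -0.2508, 0.1156) [283.9 322. ] [252. 306.]
(0.5182, -0.2742, 0.122) [282.4 329.8] [247. 329.]
```

Call:
jog_arm:
  series:
    - [0, 0, 0, -0.003, 0, -0.006, -1]
    - [0, 0, 0, -0.003, 0, -0.006, -0.6]
    - [0, 0, 0, -0.003, 0, -0.006, -0.3]
    - [0, 0, 0, -0.003, 0, -0.006, 0]
    - [0, 0, 0, -0.003, 0, -0.006, 0.2]
    - [0, 0, 0, -0.003, 0, -0.006, 0.35]
    - [0, 0, 0, -0.003, 0, -0.006, 0.45]
    - [0, 0, 0, -0.003, 0, -0.006, 0.5]
    - [0, 0, 0, -0.003, 0, -0.006, 0.5]
    - [0, 0, 0, -0.003, 0, -0.006, 0.5]
  newtons: 20

```text
time_s: 4.5
tool_pos: [0.5209, -0.2755, 0.0992]
eef_rot: [-1.269, -1.114, 1.114]
force: [-0.5, -0.8, 0.2]
finger_gap: 0.252
```

Run:
```python
from h import *
st(); S=cam("side"); T=cam("top")
a=cv2.resize(S["image"][220:380,200:360],None,fx=3,fy=3); b=cv2.resize(T["image"][200:360,340:500],None,fx=2,fy=3)
cv2.imwrite("pics/m3.png",np.hstack([a,b]))
```

```text
4.5 [ 0.5209 -0.2755  0.0992] yaw 82.6 down -1.0 F [-0.5 -0.8  0.2] gap 0.252 q [-0.62  0.42 -0.1   1.04 -0.   -0.5 ]
```

View pics/m3.png

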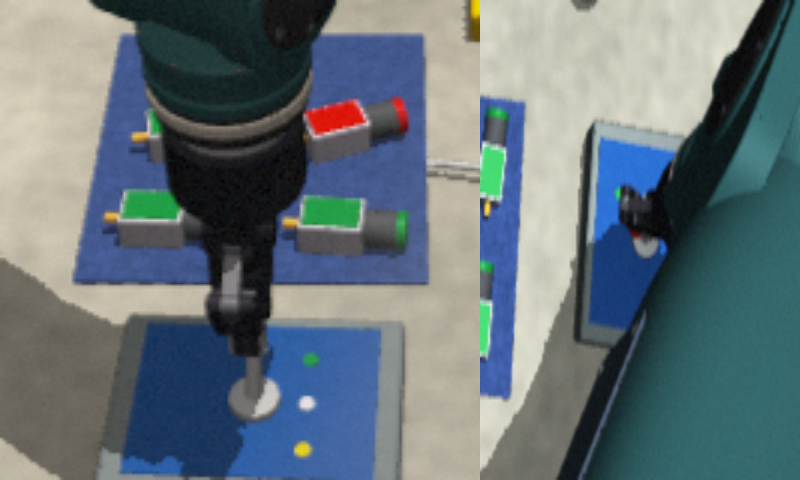

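Call:
jog_arm:
  series:
    - [0, 0, 0, 0, 0, 0, -1]
    - [0, 0, 0, 0, 0, 0, -1]
    - [0, 0, 0, 0, 0, 0, -1]
    - [0, 0, 0, 0, 0, 0, -1]
    - [0, 0, 0, 0, -0.05, 0, -1]
    - [0, 0, 0, 0, -0.12, 0, -1]
    - [0, 0, 0, 0, -0.22, 0, -1]
    - [0, 0, 0, 0, -0.22, 0, -1]

```text
time_s: 5.4
tool_pos: [0.5225, -0.2766, 0.2151]
eef_rot: [-1.277, -1.117, 1.114]
force: [0.2, 0.8, -0.6]
finger_gap: 0.999
```

Run:
```python
from h import *
st(); S=cam("side","s4")
cv2.imwrite("pics/m4.png",cv2.resize(S["image"][220:380,200:360],None,fx=3,fy=3))
print([ (r[0],a) for a,r,_ in blobs(S,"red",5) if 250<r[0][0]<310], proj(S,(.5182,-.2742,.122)))
row(.451,-.075,.207,83)
```

```text
5.4 [ 0.5225 -0.2766  0.2151] yaw 82.6 down -1.0 F [ 0.2  0.8 -0.6] gap 0.999 q [-0.62  0.37  0.13  1.32 -0.   -0.5 ]
[((284.5, 322.0), 36.5)] [282.41645673 329.81570474]
turn [ 0.0035 -0.0043 -0.0021] shift [0.3808 0.0078 0.1924] dist 0.2134
```

View pics/m4.png

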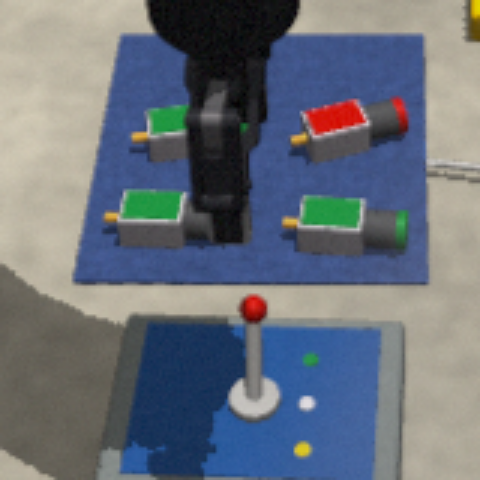

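Run:
```python
from h import *
S=cam("side");T=cam("top")
p,R,s=tool()
for nm,d in(("side",S),("top",T)):
  print(nm,"tcp",proj(d,p),"off",proj(d,(.5182,-.2742,.122)),"fwd",proj(d,(.5213,-.2508,.1156)))
  for sx in(-1,1): print(proj(d,p+R[:,0]*sx*.05-R[:,1]*.013), )
print("top tcp at m3",proj(T,(.5209,-.2755,.0992)),"grasp",proj(T,(.5209,-.2755,.118)))
cv2.imwrite("pics/m5.png",cv2.resize(T["image"][200:360,340:500],None,fx=3,fy=3))
```

```text
side tcp [280.91839419 296.28224635] off [282.41645673 329.81570474] fwd [283.9210701  321.99106128]
[277.29965302 313.6564622 ]
[283.34197853 269.82151752]
top tcp [439.98139172 271.0340014 ] off [428.97193236 276.39792351] fwd [417.96949986 275.40650713]
[466.03035852 273.26344518]
[417.43204217 267.39972945]
top tcp at m3 [426.99313922 276.20961458] grasp [429.03662843 275.38227099]
```

View pics/m5.png

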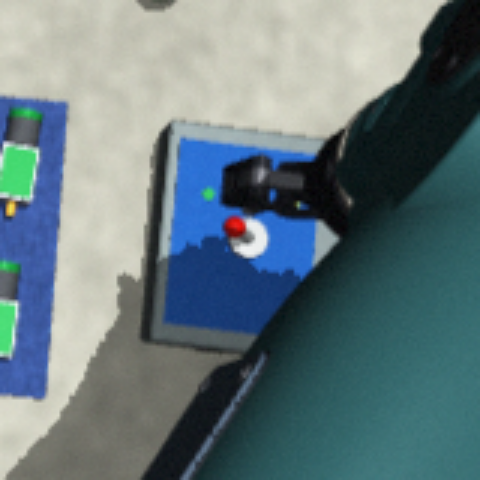

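View pics/s4.png

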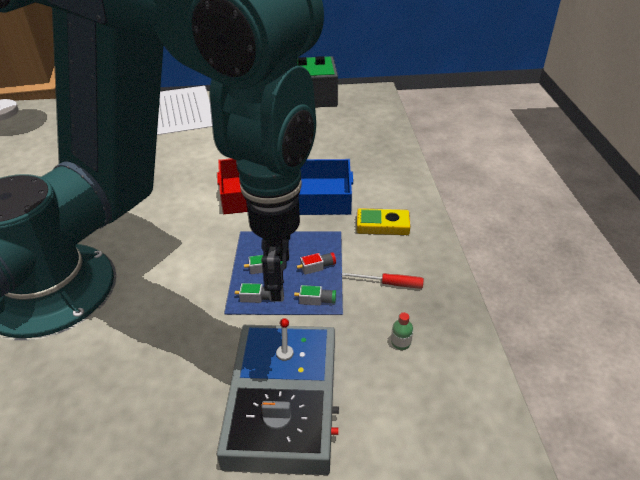

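The ball is still at (284.5,322), so the toggle did not move. The open fingertips stand higher than assumed and passed over the ball. I'll half-close first, straddle the ball where it stands, and carry it to upright.

Run:
```python
from h import *
row(.5213,-.2508,.215,82.4);row(.5213,-.2508,.150,82.4)
```

```text
turn [ 0.0006  0.0023 -0.0005] shift [ 0.0488 -0.0124  0.005 ] dist 0.0253
turn [ 0.0006  0.0023 -0.0005] shift [0.0489 0.1176 0.0052] dist 0.0637
```

Call:
jog_arm:
  series:
    - [0, 0, 0, 0.049, -0.012, 0.005, 0.2]
    - [0, 0, 0, 0.049, -0.012, 0.005, 0.2]
    - [0, 0, 0, 0.049, -0.012, 0.005, 0.2]
    - [0, 0, 0, 0.049, -0.012, 0.005, 0.2]
    - [0, 0, 0, 0.049, 0.06, 0.005, 0.2]
    - [0, 0, 0, 0.049, 0.118, 0.005, 0.2]
    - [0, 0, 0, 0.049, 0.118, 0.005, 0.2]
    - [0, 0, 0, 0.049, 0.118, 0.005, 0.2]

```text
time_s: 6.35
tool_pos: [0.5212, -0.251, 0.1501]
eef_rot: [-1.268, -1.113, 1.114]
force: [0.2, 0.3, 0.7]
finger_gap: 0.399
```

Run:
```python
from h import *
st(); S=cam("side"); T=cam("top")
p,R,s=tool()
a=cv2.resize(S["image"][220:380,200:360],None,fx=3,fy=3); b=cv2.resize(T["image"][200:360,380:480],None,fx=3,fy=3)
cv2.imwrite("pics/m6.png",np.hstack([a,b])); row(.5213,-.2508,.089,82.4)
for g in(0,-.017,.017): print((proj(S,p+g*R[:,0])-[200,220])*3,(proj(T,p+g*R[:,0])-[380,200])*3+[480,0])
```

```text
6.35 [ 0.5212 -0.251   0.1501] yaw 82.6 down -1.0 F [0.2 0.3 0.7] gap 0.399 q [-0.59  0.38 -0.03  1.16 -0.   -0.46]
turn [ 0.0016  0.0022 -0.001 ] shift [0.0011 0.1244 0.0018] dist 0.0622
[249.57243185 266.63036784] [605.68065512 220.33901423]
[246.75813494 288.48163799] [628.72803721 223.12248971]
[252.31440152 245.34067383] [582.63562701 217.55582305]
```

View pics/m6.png

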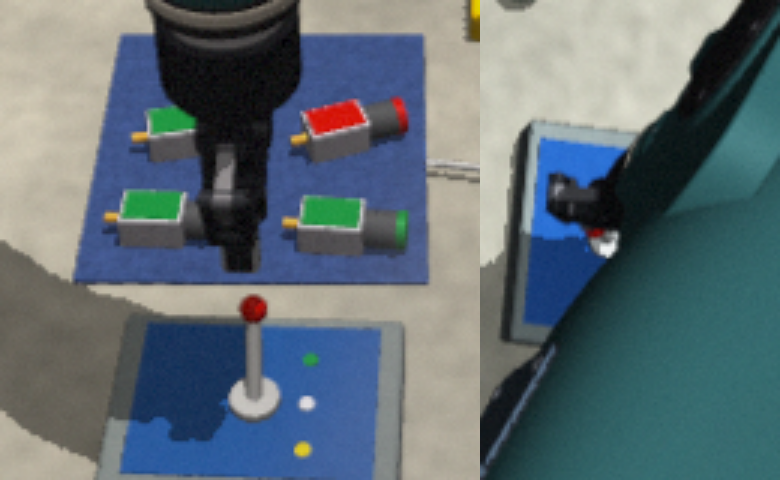

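Call:
jog_arm:
  series:
    - [0, 0, 0, 0.001, 0.04, 0.002, 0.2]
    - [0, 0, 0, 0.001, 0.08, 0.002, 0.2]
    - [0, 0, 0, 0.001, 0.11, 0.002, 0.2]
    - [0, 0, 0, 0.001, 0.124, 0.002, 0.2]
    - [0, 0, 0, 0.001, 0.124, 0.002, 0.2]
    - [0, 0, 0, 0.001, 0.124, 0.002, 0.2]

```text
time_s: 7.05
tool_pos: [0.5218, -0.2513, 0.0903]
eef_rot: [-1.272, -1.115, 1.113]
force: [-0.3, -0.0, 0.6]
finger_gap: 0.402
```

Run:
```python
from h import *
st(); S=cam("side"); T=cam("top")
p,R,s=tool()
a=cv2.resize(S["image"][220:380,200:360],None,fx=3,fy=3); b=cv2.resize(T["image"][200:360,380:480],None,fx=3,fy=3)
cv2.imwrite("pics/m7.png",np.hstack([a,b]))
for g in(0,-.017,.017): print((proj(S,p+g*R[:,0])-[200,220])*3,(proj(T,p+g*R[:,0])-[380,200])*3+[480,0])
```

```text
7.05 [ 0.5218 -0.2513  0.0903] yaw 82.6 down -1.0 F [-0.3 -0.   0.6] gap 0.402 q [-0.59  0.41 -0.15  1.01 -0.   -0.46]
[254.80497485 333.7990893 ] [586.976995   228.98144053]
[252.16550485 355.63903318] [608.70444827 231.60420585]
[257.37914966 312.4994217 ] [565.25209641 226.35898359]
```

View pics/m7.png

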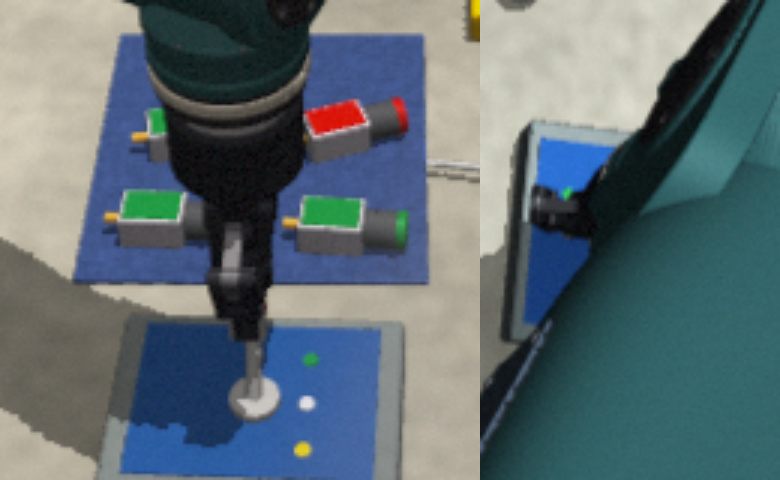

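Call:
jog_arm:
  series:
    - [0, 0, 0, 0, 0, 0, 0.5]
    - [0, 0, 0, 0, 0, 0, 0.5]
    - [0, 0, 0, 0, 0, 0, 0.5]
    - [0, 0, 0, 0, 0, 0, 0.5]
    - [0, 0, 0, -0.015, 0, 0, 0.5]
    - [0, 0, 0, -0.027, 0, 0, 0.5]
    - [0, 0, 0, -0.037, 0, 0, 0.5]
    - [0, 0, 0, -0.045, 0, 0, 0.5]
    - [0, 0, 0, -0.049, 0, 0, 0.5]
    - [0, 0, 0, -0.049, 0, 0, 0.5]

```text
time_s: 8.15
tool_pos: [0.5185, -0.2759, 0.0902]
eef_rot: [-1.272, -1.115, 1.113]
force: [-0.8, -0.4, -0.4]
finger_gap: 0.252
```

Run:
```python
from h import *
st(); S=cam("side"); T=cam("top")
a=cv2.resize(S["image"][220:380,200:360],None,fx=3,fy=3); b=cv2.resize(T["image"][200:360,380:480],None,fx=3,fy=3)
cv2.imwrite("pics/m8.png",np.hstack([a,b]))
```

```text
8.15 [ 0.5185 -0.2759  0.0902] yaw 82.6 down -1.0 F [-0.8 -0.4 -0.4] gap 0.252 q [-0.63  0.42 -0.13  1.02 -0.   -0.5 ]
```

View pics/m8.png

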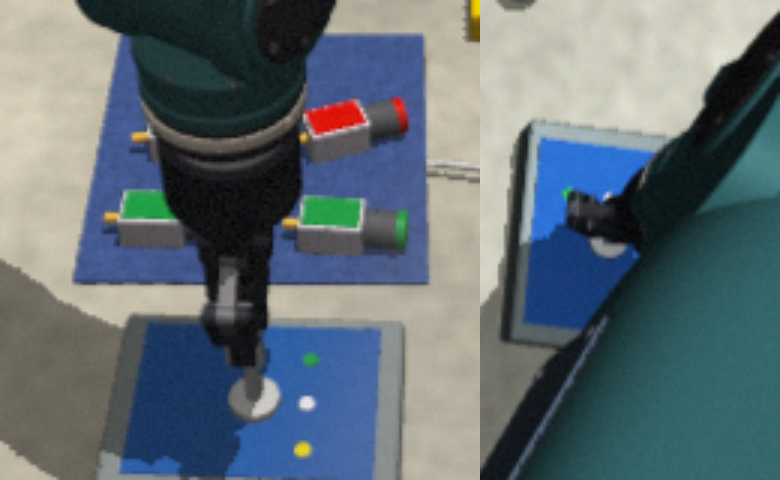

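Call:
jog_arm:
  series:
    - [0, 0, 0, 0, 0, 0, 0.1]
    - [0, 0, 0, 0, 0, 0, 0.1]
    - [0, 0, 0, 0, 0, 0, 0.1]
    - [0, 0, 0, 0, -0.05, 0, 0.1]
    - [0, 0, 0, 0, -0.1, 0, 0.1]
    - [0, 0, 0, 0, -0.2, 0, 0.1]
    - [0, 0, 0, 0, -0.26, 0, 0.1]
    - [0, 0, 0, 0, -0.26, 0, -1]

```text
time_s: 9.05
tool_pos: [0.5195, -0.276, 0.2245]
eef_rot: [-1.279, -1.117, 1.113]
force: [0.1, -1.0, 0.2]
finger_gap: 0.608
```

Run:
```python
from h import *
st(); S=cam("side"); T=cam("top")
for d,n in((S,"s"),(T,"t")): print(n,[ (r[0],a) for a,r,_ in blobs(d,"red",5) if 250<r[0][0]<310 or 400<r[0][0]<440], proj(d,(.5182,-.2742,.122)))
a=cv2.resize(S["image"][220:380,200:360],None,fx=3,fy=3); b=cv2.resize(T["image"][200:360,380:480],None,fx=3,fy=3)
cv2.imwrite("pics/m9.png",np.hstack([a,b]))
row(.451,-.075,.207,83)
```

```text
9.05 [ 0.5195 -0.276   0.2245] yaw 82.6 down -0.9999 F [ 0.1 -1.   0.2] gap 0.608 q [-0.63  0.36  0.15  1.34 -0.   -0.5 ]
s [((282.5, 330.5), 42.0), ((404.0, 316.5), 42.0), ((402.208984375, 279.7008361816406), 311.5)] [282.41645673 329.81570474]
t [((429.0, 276.5), 22.5), ((305.9411926269531, 253.2647247314453), 120.0), ((300.82354736328125, 234.2941436767578), 14.0)] [428.97193236 276.39792351]
turn [ 0.003  -0.0045 -0.0017] shift [0.3799 0.0251 0.1852] dist 0.2117
```

View pics/m9.png

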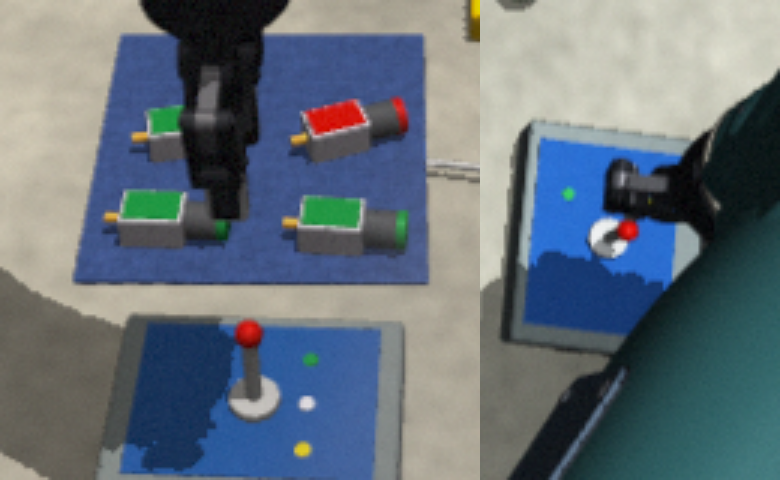

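Toggle confirmed at off: the ball at side (282.5,330.5) and top (429,276.5) matches the off prediction to within 1 px. Now the motors, nearest green first.

Call:
jog_arm:
  series:
    - [0.003, -0.004, -0.002, 0.38, 0.025, 0.185, -1]
    - [0.003, -0.004, -0.002, 0.38, 0.025, 0.185, -1]
    - [0.003, -0.004, -0.002, 0.38, 0.025, 0.185, -1]
    - [0.003, -0.004, -0.002, 0.38, 0.025, 0.185, -1]
    - [0.003, -0.004, -0.002, 0.38, 0.025, 0.185, -1]
    - [0.003, -0.004, -0.002, 0.38, 0.025, 0.185, -1]
    - [0.003, -0.004, -0.002, 0.38, 0.1, 0.185, -1]
    - [0.003, -0.004, -0.002, 0.38, 0.2, 0.185, -1]
    - [0.003, -0.004, -0.002, 0.38, 0.2, 0.185, -1]
    - [0.003, -0.004, -0.002, 0.38, 0.2, 0.185, -1]

```text
time_s: 10.15
tool_pos: [0.4515, -0.076, 0.12]
eef_rot: [-1.263, -1.117, 1.118]
force: [0.6, -0.0, 1.2]
finger_gap: 1.001
```

Run:
```python
from h import *
st(); S=cam("side"); T=cam("top")
for d in (S,T):
  for c in("red","green"):
    for a,r,ct in blobs(d,c,40,200):
      X=np.array([onz(d,q,.032)[:2]*1000 for q in ct[:,0]],np.float32); rr=cv2.minAreaRect(X); print(c,np.round(rr[0]),np.round(rr[1]),round(rr[2]))
cv2.imwrite("pics/s10.png",S["image"])
row(.451,-.075,.007,83)
```

```text
10.15 [ 0.4515 -0.076   0.12  ] yaw 82.9 down -1.0 F [ 0.6 -0.   1.2] gap 1.001 q [-0.35  0.2  -0.38  0.99  0.   -0.22]
red [ 516. -200.] [18. 14.] 88
red [ 761. -186.] [17. 17.] 44
red [587.   3.] [38. 24.] 15
green [578. -95.] [26. 38.] 79
green [451. -76.] [24. 38.] 84
green [469.  13.] [38. 26.] 6
red [587.   5.] [36. 23.] 14
green [469.  15.] [37. 25.] 10
green [ 749. -224.] [34. 29.] 65
turn [ 0.0014 -0.0009 -0.0001] shift [0.002  0.229  0.0046] dist 0.1145
```

View pics/s10.png

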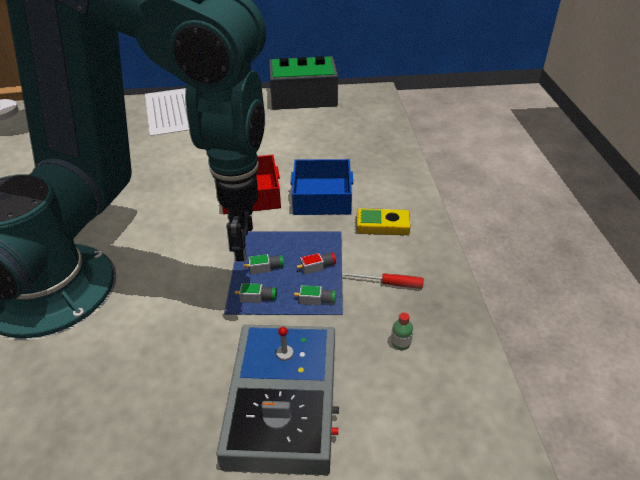

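All four motors are where they were measured and the toggle is upright at (283,331). Descending on the near green motor.

Call:
jog_arm:
  series:
    - [0.001, 0, 0, 0.002, 0.08, 0.004, -1]
    - [0.001, 0, 0, 0.002, 0.15, 0.004, -1]
    - [0.001, 0, 0, 0.002, 0.2, 0.004, -1]
    - [0.001, 0, 0, 0.002, 0.229, 0.004, -1]
    - [0.001, 0, 0, 0.002, 0.229, 0.004, -1]
    - [0.001, 0, 0, 0.002, 0.229, 0.004, 0]
    - [0.001, 0, 0, 0.002, 0.229, 0.004, 1]
    - [0.001, 0, 0, 0.002, 0.229, 0.004, 1]
    - [0.001, 0, 0, 0.002, 0.229, 0.004, 1]
    - [0.001, 0, 0, 0.002, 0.229, 0.004, 1]
    - [0.001, 0, 0, 0.002, 0.229, 0.004, 1]
    - [0.001, 0, 0, 0.002, 0.229, 0.004, 1]
  newtons: 70

```text
time_s: 11.45
tool_pos: [0.4517, -0.0751, 0.0074]
eef_rot: [-1.267, -1.119, 1.117]
force: [-0.1, 0.4, 7.3]
finger_gap: 0.006
```

Call:
jog_arm:
  series:
    - [0, 0, 0, 0, -0.06, 0, 1]
    - [0, 0, 0, 0, -0.14, 0, 1]
    - [0, 0, 0, 0, -0.24, 0, 1]
    - [0, 0, 0, 0, -0.34, 0, 1]
    - [0, 0, 0, 0, -0.36, 0, 1]
    - [0, 0, 0, 0, -0.36, 0, 1]

```text
time_s: 12.05
tool_pos: [0.4523, -0.0753, 0.1889]
eef_rot: [-1.269, -1.12, 1.116]
force: [-0.2, -0.6, -0.8]
finger_gap: 0.001
```

Run:
```python
from h import *
st(); S=cam("side","s11")
# crate frame: centre .633,.282, yaw -5
c=np.array([.633,.282]);a=np.radians(-5);u=np.array([np.cos(a),np.sin(a)]);v=np.array([-np.sin(a),np.cos(a)])
for oy in(.038,-.038,0):
  q=c-.008*u+oy*v; print(oy,q.round(4)); row(q[0],q[1],.18,85)
```

```text
12.05 [ 0.4523 -0.0753  0.1889] yaw 82.9 down -1.0 F [-0.2 -0.6 -0.8] gap 0.001 q [-0.34  0.15 -0.24  1.17  0.   -0.22]
0.038 [0.6283 0.3206]
turn [ 0.0013 -0.0231 -0.0003] shift [ 0.8288  0.0146 -0.2536] dist 0.4334
-0.038 [0.6217 0.2448]
turn [ 0.0013 -0.0231 -0.0003] shift [ 0.6769  0.0146 -0.2591] dist 0.3625
0 [0.625  0.2827]
turn [ 0.0013 -0.0231 -0.0003] shift [ 0.7529  0.0146 -0.2563] dist 0.3977
```

View pics/s11.png

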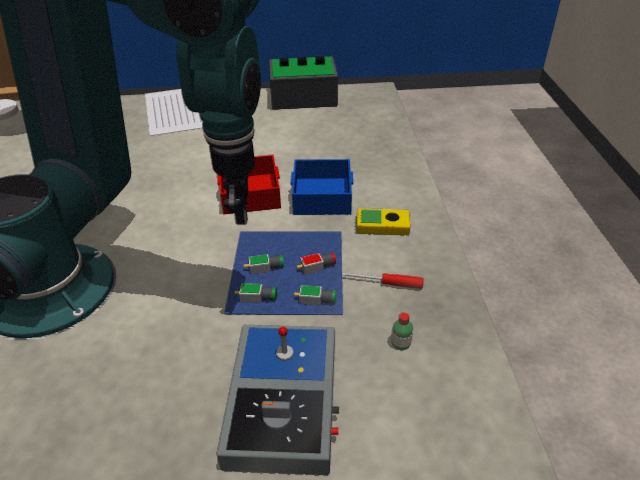

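Run:
```python
from h import *
p,R,s=tool(); S=cam("side");T=cam("top"); print(proj(S,p),proj(T,p))
a,b=proj(S,p),proj(T,p)
def crop(d,q,w=40,f=9):
  x,y=int(q[0])-w//2,int(q[1])-w//2; i=cv2.resize(d["image"][y:y+w,x:x+w],None,fx=f,fy=f,interpolation=2)
  i=cv2.convertScaleAbs(i,alpha=1.8,beta=20)
  cv2.drawMarker(i,(int((q[0]-x+.5)*f),int((q[1]-y+.5)*f)),(255,255,0)); print(x,y); return i
cv2.imwrite("pics/m12.png",np.hstack([crop(S,a,60,6),crop(T,b,60,6)]))
```

```text
[243.09453601 231.8639655 ] [343.42612384 306.07572052]
213 201
313 276
```

View pics/m12.png

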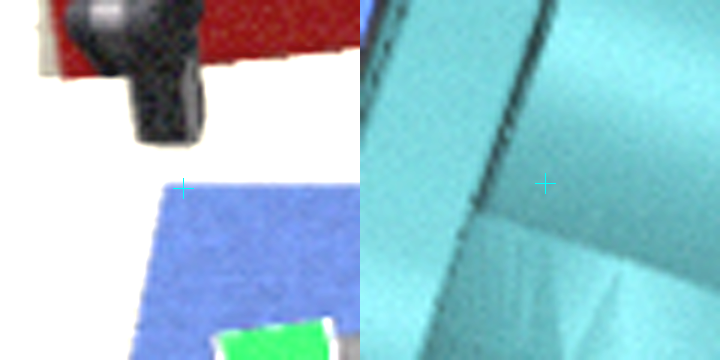

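Call:
jog_arm:
  series:
    - [0, -0.023, 0, 0.75, 0, -0.256, 1]
    - [0, -0.023, 0, 0.75, 0, -0.256, 1]
    - [0, -0.023, 0, 0.75, 0, -0.256, 1]
    - [0, -0.023, 0, 0.75, 0, -0.256, 1]
    - [0, -0.023, 0, 0.75, 0, -0.256, 1]
    - [0, -0.023, 0, 0.75, 0, -0.256, 1]
    - [0, -0.023, 0, 0.75, 0, -0.256, 1]
    - [0, -0.023, 0, 0.75, 0, -0.256, 1]
    - [0, -0.023, 0, 0.75, 0, -0.256, 1]
    - [0, -0.023, 0, 0.75, 0, -0.256, 1]

```text
time_s: 13.2
tool_pos: [0.6233, 0.282, 0.1834]
eef_rot: [-1.247, -1.142, 1.148]
force: [0.6, -0.7, -0.2]
finger_gap: 0.0
```

Run:
```python
from h import *
st();p,R,s=tool(); S=cam("side");T=cam("top"); a,b=proj(S,p),proj(T,p);print(a,b)
def crop(d,q,w=40,f=9):
  x,y=int(q[0])-w//2,int(q[1])-w//2; i=cv2.resize(d["image"][y:y+w,x:x+w],None,fx=f,fy=f,interpolation=2)
  i=cv2.convertScaleAbs(i,alpha=1.8,beta=20)
  cv2.drawMarker(i,(int((q[0]-x+.5)*f),int((q[1]-y+.5)*f)),(255,255,0)); print(x,y); return i
cv2.imwrite("pics/m13.png",np.hstack([crop(S,a,60,6),crop(T,b,60,6)]))
```

```text
13.2 [0.6233 0.282  0.1834] yaw 85.1 down -1.0 F [ 0.6 -0.7 -0.2] gap 0.0 q [0.31 0.56 0.37 1.39 0.   0.39]
[316.49863876 135.47969393] [175.34299598 226.7893553 ]
286 105
145 196
```

View pics/m13.png

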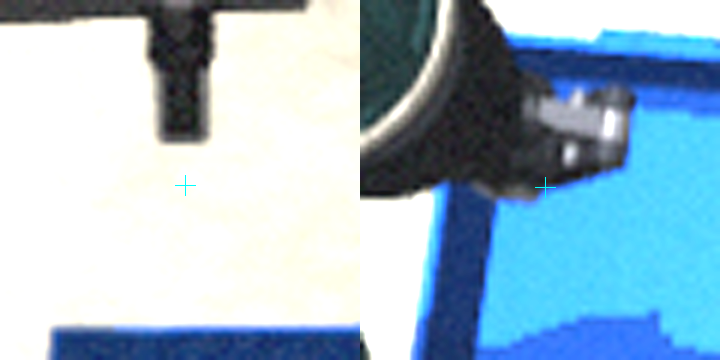

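Run:
```python
from h import *
T=cam("top");S=cam("side");i=cv2.imread("pics/top0.png");j=cv2.imread("pics/side0.png")
p=np.array([.20470523,.48313764,.20623679]);X=np.array([.39,.921,0])
print(-T["R"].T@T["t"])
a=cv2.convertScaleAbs(cv2.resize(i[400:480,0:80],None,fx=5,fy=5,interpolation=2),alpha=2,beta=20)
b=cv2.convertScaleAbs(cv2.resize(j[30:110,100:180],None,fx=5,fy=5,interpolation=2),alpha=2,beta=20)
for dz,col in((0,(0,0,255)),(.013,(0,255,255)),(.033,(0,255,0))):
  for g in(-.05,.05):
    P=p+g*X+[0,0,dz]; q=proj(T,P);print(dz,g,q,proj(S,P))
    cv2.circle(a,tuple(((q-[0,400]+.5)*5).astype(int)),4,col,1)
    q=proj(S,P);cv2.circle(b,tuple(((q-[100,30]+.5)*5).astype(int)),4,col,1)
cv2.imwrite("pics/m14.png",np.hstack([a,b]))
```

```text
[ 0.41998544 -0.01468989  1.12872249]
0 -0.05 [ 79.00523935 449.06542557] [143.59420332 106.50181682]
0 0.05 [ 32.29319982 428.24141819] [163.34100382  89.82252162]
0.013 -0.05 [ 75.43396548 450.99601453] [142.49782174 101.92360474]
0.013 0.05 [ 28.03845168 429.8469058 ] [162.4056952   85.36824331]
0.033 -0.05 [ 69.72317584 454.08320073] [140.7859849   94.77540721]
0.033 0.05 [ 21.23625516 432.41364815] [160.94636974  78.41840706]
```

View pics/m14.png

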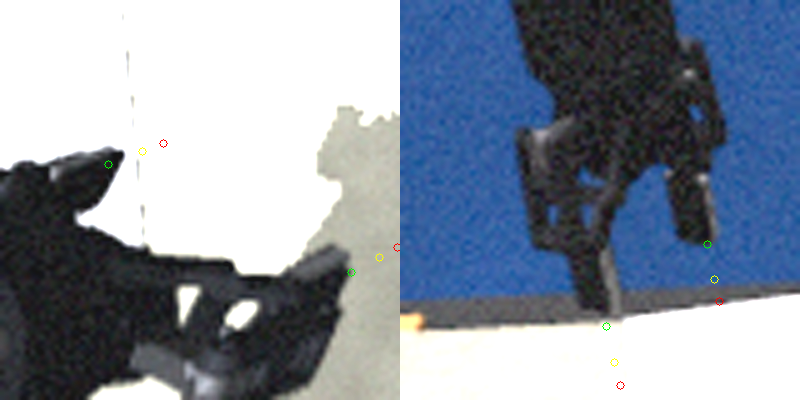

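The start pictures settle it: in both views the fingertips lie about 20 mm behind where the reported TCP puts them, with no lateral error. I'll use reported z about 20 mm lower from here.

Run:
```python
from h import *
row(.451,-.075,.12,83)
```

```text
turn [-0.0007  0.0214 -0.0001] shift [-0.7384  0.1323  0.2806] dist 0.4005
```

Call:
jog_arm:
  series:
    - [0, 0.021, 0, -0.738, 0, 0.281, -1]
    - [0, 0.021, 0, -0.738, 0, 0.281, -1]
    - [0, 0.021, 0, -0.738, 0, 0.281, -1]
    - [0, 0.021, 0, -0.738, 0, 0.281, -1]
    - [0, 0.021, 0, -0.738, 0, 0.281, -1]
    - [0, 0.021, 0, -0.738, 0, 0.281, -1]
    - [0, 0.021, 0, -0.738, 0, 0.281, -1]
    - [0, 0.021, 0, -0.738, 0, 0.281, -1]
    - [0, 0.021, 0, -0.738, 0, 0.281, -1]
    - [0, 0.021, 0, -0.738, 0.132, 0.281, -1]
    - [0, 0.021, 0, -0.738, 0.132, 0.281, -1]
    - [0, 0.021, 0, -0.738, 0.132, 0.281, -1]

```text
time_s: 14.6
tool_pos: [0.449, -0.0743, 0.1186]
eef_rot: [-1.261, -1.116, 1.12]
force: [0.2, 0.2, 0.9]
finger_gap: 1.002
```

Run:
```python
from h import *
st();row(.451,-.075,-.010,83)
```

```text
14.6 [ 0.449  -0.0743  0.1186] yaw 83.0 down -1.0 F [0.2 0.2 0.9] gap 1.002 q [-0.34  0.2  -0.39  0.99 -0.   -0.22]
turn [-0.0027 -0.0002  0.0004] shift [-0.001   0.2571 -0.0052] dist 0.1286
```

Call:
jog_arm:
  series:
    - [-0.002, 0, 0, -0.001, 0.09, -0.005, -1]
    - [-0.002, 0, 0, -0.001, 0.16, -0.005, -1]
    - [-0.002, 0, 0, -0.001, 0.21, -0.005, -1]
    - [-0.002, 0, 0, -0.001, 0.24, -0.005, -1]
    - [-0.002, 0, 0, -0.001, 0.257, -0.005, -1]
    - [-0.002, 0, 0, -0.001, 0.257, -0.005, -0.5]
    - [-0.002, 0, 0, -0.001, 0.257, -0.005, 0]
    - [-0.002, 0, 0, -0.001, 0.257, -0.005, 1]
    - [-0.002, 0, 0, -0.001, 0.257, -0.005, 1]
    - [-0.002, 0, 0, -0.001, 0.257, -0.005, 1]
    - [-0.002, 0, 0, -0.001, 0.257, -0.005, 1]
    - [-0.002, 0, 0, -0.001, 0.257, -0.005, 1]
  newtons: 70

```text
time_s: 15.8
tool_pos: [0.4516, -0.0752, -0.0089]
eef_rot: [-1.265, -1.119, 1.118]
force: [-3.1, 0.7, 14.0]
finger_gap: 0.356
```

Call:
jog_arm:
  series:
    - [0, 0, 0, 0, -0.06, 0, 1]
    - [0, 0, 0, 0, -0.14, 0, 1]
    - [0, 0, 0, 0, -0.24, 0, 1]
    - [0, 0, 0, 0, -0.34, 0, 1]
    - [0, 0, 0, 0, -0.36, 0, 1]
    - [0, 0, 0, 0, -0.36, 0, 1]

```text
time_s: 16.4
tool_pos: [0.4523, -0.0755, 0.1727]
eef_rot: [-1.268, -1.121, 1.117]
force: [-0.5, 0.9, -2.4]
finger_gap: 0.354
```

Run:
```python
from h import *
st(); S=cam("side","s15"); row(.6283,.3206,.17,85); row(.6283,.3206,.045,85)
```

```text
16.4 [ 0.4523 -0.0755  0.1727] yaw 83.0 down -1.0 F [-0.5  0.9 -2.4] gap 0.354 q [-0.34  0.16 -0.28  1.13  0.   -0.22]
turn [ 0.0008 -0.0224  0.0001] shift [ 0.8289  0.0024 -0.2544] dist 0.4335
turn [ 0.0008 -0.0224  0.0001] shift [ 0.8288  0.2524 -0.254 ] dist 0.4514
```

View pics/s15.png

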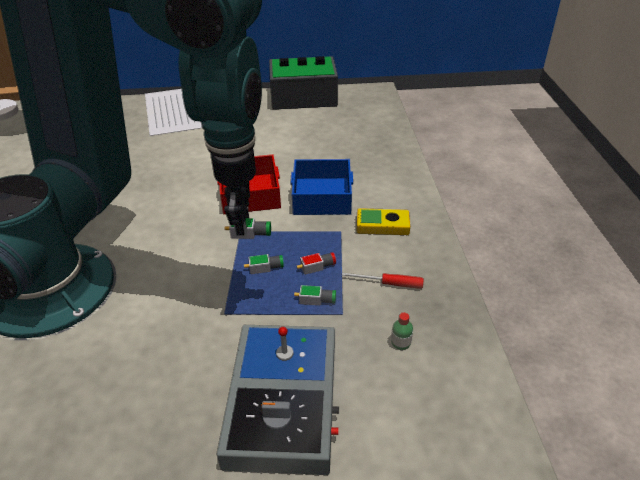

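Run:
```python
from h import *
c=np.array([.633,.282]);a=np.radians(-5);u=np.array([np.cos(a),np.sin(a)]);v=np.array([-np.sin(a),np.cos(a)])
q=c-.008*u+.034*v; row(q[0],q[1],.17,85)
```

```text
turn [ 0.0008 -0.0224  0.0001] shift [ 0.8208  0.0024 -0.2547] dist 0.4297
```

Call:
jog_arm:
  series:
    - [0, -0.022, 0, 0.82, 0, -0.255, 1]
    - [0, -0.022, 0, 0.82, 0, -0.255, 1]
    - [0, -0.022, 0, 0.82, 0, -0.255, 1]
    - [0, -0.022, 0, 0.82, 0, -0.255, 1]
    - [0, -0.022, 0, 0.82, 0, -0.255, 1]
    - [0, -0.022, 0, 0.82, 0, -0.255, 1]
    - [0, -0.022, 0, 0.82, 0, -0.255, 1]
    - [0, -0.022, 0, 0.82, 0, -0.255, 1]
    - [0, -0.022, 0, 0.82, 0, -0.255, 1]
    - [0, -0.022, 0, 0.82, 0, -0.255, 1]
    - [0, -0.022, 0, 0.82, 0, -0.255, 1]
    - [0, -0.022, 0, 0.82, 0, -0.255, 1]

```text
time_s: 17.65
tool_pos: [0.6275, 0.3152, 0.17]
eef_rot: [-1.25, -1.143, 1.145]
force: [0.8, 0.1, -0.8]
finger_gap: 0.356
```

Run:
```python
from h import *
st(); S=cam("side");T=cam("top"); cv2.imwrite("pics/m16.png",np.hstack([cv2.resize(S["image"][90:250,200:420],None,fx=2,fy=2),cv2.resize(T["image"][180:340,120:280],None,fx=2,fy=2)]))
c=np.array([.633,.282]);a=np.radians(-5);u=np.array([np.cos(a),np.sin(a)]);v=np.array([-np.sin(a),np.cos(a)])
q=c-.008*u+.034*v; row(q[0],q[1],.015,85)
```

```text
17.65 [0.6275 0.3152 0.17  ] yaw 84.9 down -1.0 F [ 0.8  0.1 -0.8] gap 0.356 q [ 0.35  0.59  0.4   1.38 -0.    0.44]
turn [ 0.0004 -0.0011 -0.0001] shift [3.100e-03 3.119e-01 1.000e-04] dist 0.156
```

View pics/m16.png

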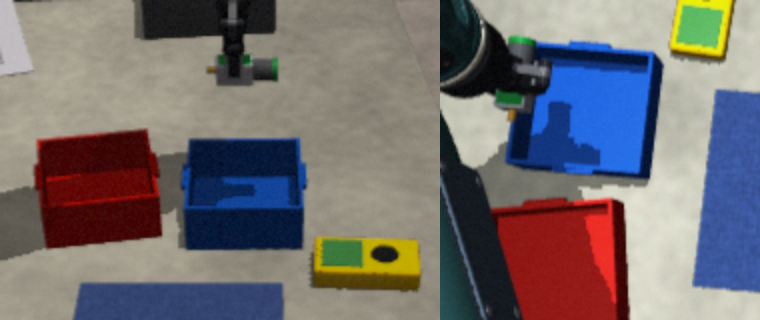

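The motor is held level over the left half of the crate (side crop 245,68). Lowering and releasing it.

Call:
jog_arm:
  series:
    - [0, 0, 0, 0.003, 0.09, 0, 1]
    - [0, 0, 0, 0.003, 0.17, 0, 1]
    - [0, 0, 0, 0.003, 0.24, 0, 1]
    - [0, 0, 0, 0.003, 0.29, 0, 1]
    - [0, 0, 0, 0.003, 0.312, 0, 1]
    - [0, 0, 0, 0.003, 0.312, 0, 1]
    - [0, 0, 0, 0.003, 0.312, 0, 0.1]
    - [0, 0, 0, 0.003, 0.312, 0, 0.1]
    - [0, 0, 0, 0.003, 0.312, 0, 0.1]
    - [0, 0, 0, 0.003, 0.25, 0, 0.1]
    - [0, 0, 0, 0.003, 0.15, 0, 0.1]
    - [0, 0, 0, 0.003, 0.05, 0, 0]

```text
time_s: 18.95
tool_pos: [0.6275, 0.3164, 0.1481]
eef_rot: [-1.251, -1.144, 1.143]
force: [0.7, 0.5, 0.5]
finger_gap: 0.503
```

Run:
```python
from h import *
st(); row(.469,.014,.13,95.8);S=cam("side");T=cam("top"); cv2.imwrite("pics/m17.png",np.hstack([cv2.resize(S["image"][90:250,200:420],None,fx=2,fy=2),cv2.resize(T["image"][180:340,120:280],None,fx=2,fy=2)]))
```

```text
18.95 [0.6275 0.3164 0.1481] yaw 84.9 down -1.0 F [0.7 0.5 0.5] gap 0.503 q [ 0.35  0.6   0.35  1.32 -0.    0.44]
turn [ 0.0004 -0.1211 -0.0002] shift [-0.6306  0.0362  0.2621] dist 0.3419
```

View pics/m17.png

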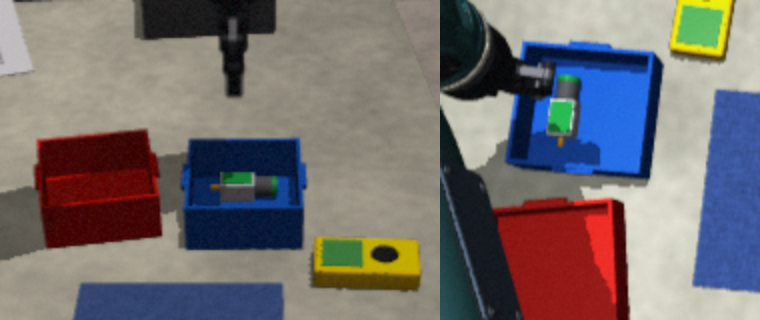

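The motor lies in the crate (top crop 563,105). Next is the green motor at (0.469, 0.014).

Call:
jog_arm:
  series:
    - [0, -0.121, 0, -0.63, 0, 0.262, -1]
    - [0, -0.121, 0, -0.63, 0, 0.262, -1]
    - [0, -0.121, 0, -0.63, 0, 0.262, -1]
    - [0, -0.121, 0, -0.63, 0, 0.262, -1]
    - [0, -0.121, 0, -0.63, 0, 0.262, -1]
    - [0, -0.121, 0, -0.63, 0, 0.262, -1]
    - [0, -0.121, 0, -0.63, 0, 0.262, -1]
    - [0, -0.121, 0, -0.63, 0, 0.262, -1]
    - [0, -0.121, 0, -0.63, 0.02, 0.262, -1]
    - [0, -0.121, 0, -0.63, 0.036, 0.262, -1]

```text
time_s: 20.05
tool_pos: [0.4729, 0.0161, 0.1327]
eef_rot: [-1.166, -1.294, 1.276]
force: [-0.7, -0.3, -0.4]
finger_gap: 1.0
```

```bash
cat >> h.py <<'E'
def motors(*cams):
  for n in cams:
    d=cam(n,"last_"+n)
    for c in("red","green"):
      for a,r,ct in blobs(d,c,50,220):
        X=np.array([onz(d,q,.032)[:2]*1000 for q in ct[:,0]],np.float32); rr=cv2.minAreaRect(X)
        if 380<rr[0][0]<680 and -160<rr[0][1]<160: print(n,c,np.round(rr[0]),np.round(rr[1]),round(rr[2]))
E
python3 - <<'E'
from h import *
st(); motors("top","side"); row(.469,.014,-.01,95.8)
E
```

```text
20.05 [0.4729 0.0161 0.1327] yaw 95.8 down -0.9999 F [-0.7 -0.3 -0.4] gap 1.0 q [-0.14  0.2  -0.34  1.02  0.01 -0.24]
top green [578. -95.] [22. 38.] 89
side red [587.   3.] [38. 24.] 15
side green [578. -95.] [26. 38.] 80
side green [469.  13.] [38. 26.] 5
turn [0.0061 0.0009 0.0019] shift [-0.0051  0.2836  0.0093] dist 0.1419
```

View pics/last_side.png

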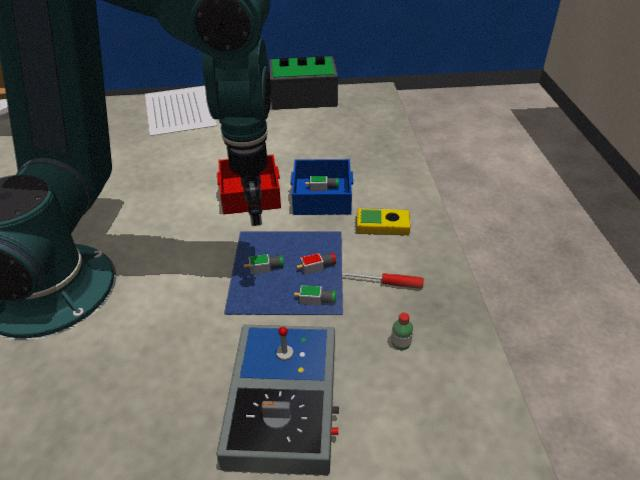

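All as measured: the first motor is in the crate (322,183), three remain on the mat, and the toggle is upright.

Call:
jog_arm:
  series:
    - [0.006, 0, 0.002, -0.005, 0.09, 0.009, -1]
    - [0.006, 0, 0.002, -0.005, 0.18, 0.009, -1]
    - [0.006, 0, 0.002, -0.005, 0.24, 0.009, -1]
    - [0.006, 0, 0.002, -0.005, 0.27, 0.009, -1]
    - [0.006, 0, 0.002, -0.005, 0.284, 0.009, -1]
    - [0.006, 0, 0.002, -0.005, 0.284, 0.009, -0.5]
    - [0.006, 0, 0.002, -0.005, 0.284, 0.009, 0]
    - [0.006, 0, 0.002, -0.005, 0.284, 0.009, 1]
    - [0.006, 0, 0.002, -0.005, 0.284, 0.009, 1]
    - [0.006, 0, 0.002, -0.005, 0.284, 0.009, 1]
    - [0.006, 0, 0.002, -0.005, 0.284, 0.009, 1]
    - [0.006, 0, 0.002, -0.005, 0.284, 0.009, 1]
  newtons: 70

```text
time_s: 21.35
tool_pos: [0.4698, 0.014, -0.0092]
eef_rot: [-1.161, -1.286, 1.284]
force: [-1.3, 0.6, 11.3]
finger_gap: 0.358
```

Call:
jog_arm:
  series:
    - [0, 0, 0, 0, -0.06, 0, 1]
    - [0, 0, 0, 0, -0.14, 0, 1]
    - [0, 0, 0, 0, -0.24, 0, 1]
    - [0, 0, 0, 0, -0.34, 0, 1]
    - [0, 0, 0, 0, -0.36, 0, 1]
    - [0, 0, 0, 0, -0.36, 0, 1]

```text
time_s: 21.95
tool_pos: [0.4704, 0.0139, 0.1724]
eef_rot: [-1.164, -1.288, 1.283]
force: [-0.6, -0.6, -3.2]
finger_gap: 0.352
```

Run:
```python
from h import *
st(); S=cam("side"); cv2.imwrite("pics/m18.png",cv2.resize(S["image"][150:350,200:420],None,fx=2,fy=2))
c=np.array([.633,.282]);a=np.radians(-5);u=np.array([np.cos(a),np.sin(a)]);v=np.array([-np.sin(a),np.cos(a)])
q=c-.008*u-.036*v; print(q); row(q[0],q[1],.17,85)
```

```text
21.95 [0.4704 0.0139 0.1724] yaw 95.9 down -1.0 F [-0.6 -0.6 -3.2] gap 0.352 q [-0.14  0.18 -0.25  1.13  0.   -0.25]
[0.62189284 0.24683424]
turn [ 0.0018  0.1209 -0.0003] shift [ 0.4319  0.002  -0.3509] dist 0.2782
```

View pics/m18.png

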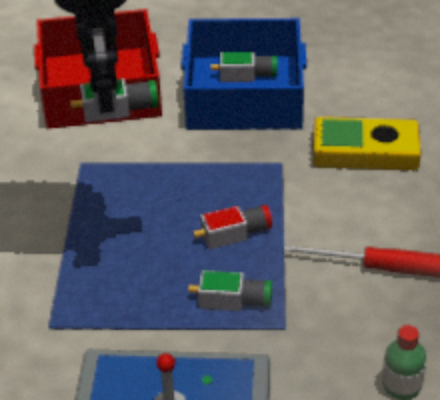

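Call:
jog_arm:
  series:
    - [0, 0.121, 0, 0.432, 0, -0.351, 1]
    - [0, 0.121, 0, 0.432, 0, -0.351, 1]
    - [0, 0.121, 0, 0.432, 0, -0.351, 1]
    - [0, 0.121, 0, 0.432, 0, -0.351, 1]
    - [0, 0.121, 0, 0.432, 0, -0.351, 1]
    - [0, 0.121, 0, 0.432, 0, -0.351, 1]
    - [0, 0.121, 0, 0.432, 0, -0.351, 1]
    - [0, 0.121, 0, 0.432, 0, -0.351, 1]
    - [0, 0.121, 0, 0.432, 0, -0.351, 1]

```text
time_s: 22.9
tool_pos: [0.6212, 0.2461, 0.1698]
eef_rot: [-1.251, -1.144, 1.145]
force: [-0.1, 0.0, -1.8]
finger_gap: 0.357
```

Run:
```python
from h import *
st(); S=cam("side");T=cam("top"); cv2.imwrite("pics/m19.png",np.hstack([cv2.resize(S["image"][90:250,200:420],None,fx=2,fy=2),cv2.resize(T["image"][180:340,120:280],None,fx=2,fy=2)]))
row(.6219,.2468,.02,85)
```

```text
22.9 [0.6212 0.2461 0.1698] yaw 85.0 down -1.0 F [-0.1  0.  -1.8] gap 0.357 q [ 0.26  0.53  0.27  1.32 -0.    0.34]
turn [ 0.0014 -0.0007 -0.0003] shift [ 0.0019  0.3015 -0.    ] dist 0.1508
```

View pics/m19.png

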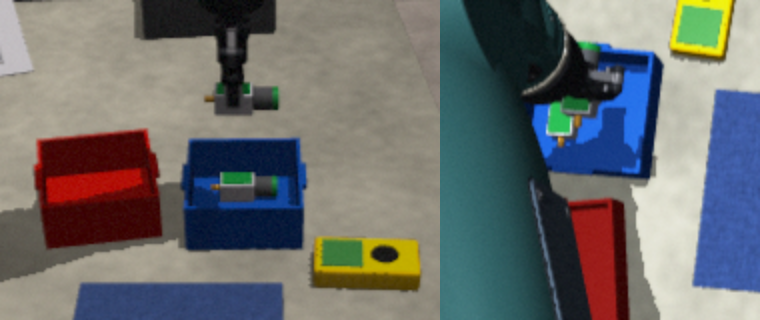

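Held motor (side crop 243,97) is over the right half of the crate. Lowering and releasing it.

Call:
jog_arm:
  series:
    - [0, 0, 0, 0.002, 0.09, 0, 1]
    - [0, 0, 0, 0.002, 0.17, 0, 1]
    - [0, 0, 0, 0.002, 0.24, 0, 1]
    - [0, 0, 0, 0.002, 0.28, 0, 1]
    - [0, 0, 0, 0.002, 0.3, 0, 1]
    - [0, 0, 0, 0.002, 0.3, 0, 1]
    - [0, 0, 0, 0.002, 0.3, 0, 0.1]
    - [0, 0, 0, 0.002, 0.3, 0, 0.1]
    - [0, 0, 0, 0.002, 0.3, 0, 0.1]
    - [0, 0, 0, 0.002, 0.25, 0, 0.1]
    - [0, 0, 0, 0.002, 0.15, 0, 0.1]
    - [0, 0, 0, 0.002, 0.05, 0, 0]

```text
time_s: 24.2
tool_pos: [0.6211, 0.2468, 0.1476]
eef_rot: [-1.251, -1.145, 1.144]
force: [1.8, 0.3, 0.6]
finger_gap: 0.494
```

Run:
```python
from h import *
st(); row(.587,.004,.14,104);S=cam("side");T=cam("top"); cv2.imwrite("pics/m20.png",np.hstack([cv2.resize(S["image"][90:250,200:420],None,fx=2,fy=2),cv2.resize(T["image"][180:340,120:280],None,fx=2,fy=2)]))
```

```text
24.2 [0.6211 0.2468 0.1476] yaw 84.9 down -1.0 F [1.8 0.3 0.6] gap 0.494 q [ 0.26  0.53  0.22  1.26 -0.    0.35]
turn [ 0.001  -0.2118 -0.0006] shift [-0.4898  0.0155  0.0251] dist 0.2453
```

View pics/m20.png

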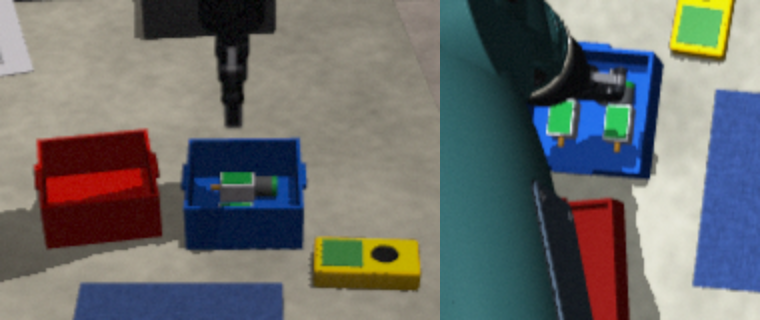

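Two green motors are in the crate. Red one next.

Call:
jog_arm:
  series:
    - [0, -0.212, 0, -0.49, 0, 0.025, -1]
    - [0, -0.212, 0, -0.49, 0, 0.025, -1]
    - [0, -0.212, 0, -0.49, 0, 0.025, -1]
    - [0, -0.212, 0, -0.49, 0, 0.025, -1]
    - [0, -0.212, 0, -0.49, 0, 0.025, -1]
    - [0, -0.212, 0, -0.49, 0, 0.025, -1]
    - [0, -0.212, 0, -0.49, 0, 0.025, -1]
    - [0, -0.212, 0, -0.49, 0.015, 0.025, -1]
    - [0, -0.212, 0, -0.49, 0.015, 0.025, -1]

```text
time_s: 25.2
tool_pos: [0.5901, 0.006, 0.144]
eef_rot: [-1.09, -1.398, 1.382]
force: [1.0, 0.4, -0.3]
finger_gap: 0.999
```

Run:
```python
from h import *
st(); motors("top","side"); row(.587,.004,-.01,104)
```

```text
25.2 [0.5901 0.006  0.144 ] yaw 104.1 down -0.9999 F [ 1.   0.4 -0.3] gap 0.999 q [-0.13  0.39 -0.03  1.14  0.   -0.38]
top green [578. -92.] [24. 37.] 78
side red [587.   3.] [38. 25.] 15
side green [578. -95.] [26. 38.] 80
turn [ 0.0075  0.0012 -0.0004] shift [-0.0018  0.309   0.011 ] dist 0.1546
```

View pics/last_side.png

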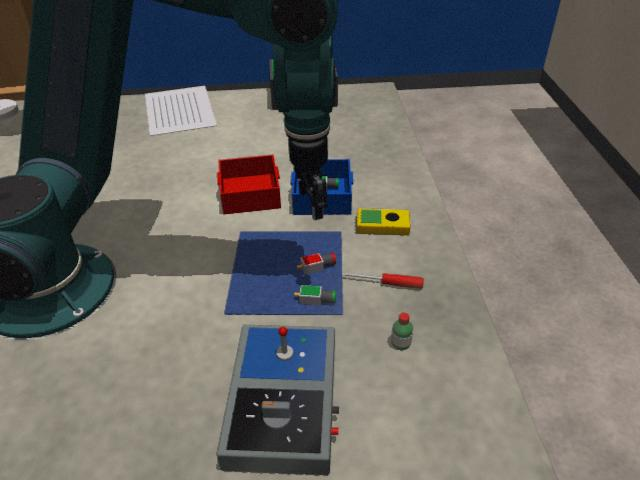

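The red motor is unmoved (side 311,260). Descending to grip it.

Call:
jog_arm:
  series:
    - [0.007, 0, 0, -0.002, 0.09, 0.011, -1]
    - [0.007, 0, 0, -0.002, 0.18, 0.011, -1]
    - [0.007, 0, 0, -0.002, 0.25, 0.011, -1]
    - [0.007, 0, 0, -0.002, 0.29, 0.011, -1]
    - [0.007, 0, 0, -0.002, 0.309, 0.011, -1]
    - [0.007, 0, 0, -0.002, 0.309, 0.011, -0.5]
    - [0.007, 0, 0, -0.002, 0.309, 0.011, 0]
    - [0.007, 0, 0, -0.002, 0.309, 0.011, 1]
    - [0.007, 0, 0, -0.002, 0.309, 0.011, 1]
    - [0.007, 0, 0, -0.002, 0.309, 0.011, 1]
    - [0.007, 0, 0, -0.002, 0.309, 0.011, 1]
    - [0.007, 0, 0, -0.002, 0.309, 0.011, 1]
  newtons: 70

```text
time_s: 26.5
tool_pos: [0.5878, 0.0039, -0.0086]
eef_rot: [-1.085, -1.39, 1.388]
force: [-2.4, 0.1, 9.8]
finger_gap: 0.355
```

Call:
jog_arm:
  series:
    - [0, 0, 0, 0, -0.06, 0, 1]
    - [0, 0, 0, 0, -0.14, 0, 1]
    - [0, 0, 0, 0, -0.24, 0, 1]
    - [0, 0, 0, 0, -0.34, 0, 1]
    - [0, 0, 0, 0, -0.36, 0, 1]
    - [0, 0, 0, 0, -0.36, 0, 1]

```text
time_s: 27.1
tool_pos: [0.5882, 0.0038, 0.1733]
eef_rot: [-1.089, -1.393, 1.387]
force: [-0.1, 0.0, -2.5]
finger_gap: 0.355
```

Run:
```python
from h import *
st(); S=cam("side"); cv2.imwrite("pics/m21.png",cv2.resize(S["image"][150:350,200:420],None,fx=2,fy=2))
row(.436,.314,.17,94.5)
```

```text
27.1 [0.5882 0.0038 0.1733] yaw 104.1 down -1.0 F [-0.1  0.  -2.5] gap 0.355 q [-0.13  0.38  0.03  1.22 -0.   -0.38]
turn [ 0.0023  0.1067 -0.0008] shift [0.6752 0.001  0.1423] dist 0.345
```

View pics/m21.png

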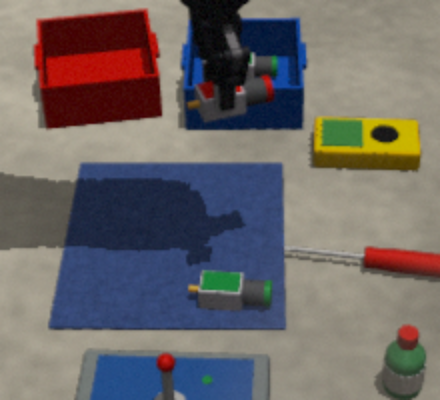

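Call:
jog_arm:
  series:
    - [0, 0.107, 0, 0.675, 0, 0.142, 1]
    - [0, 0.107, 0, 0.675, 0, 0.142, 1]
    - [0, 0.107, 0, 0.675, 0, 0.142, 1]
    - [0, 0.107, 0, 0.675, 0, 0.142, 1]
    - [0, 0.107, 0, 0.675, 0, 0.142, 1]
    - [0, 0.107, 0, 0.675, 0, 0.142, 1]
    - [0, 0.107, 0, 0.675, 0, 0.142, 1]
    - [0, 0.107, 0, 0.675, 0, 0.142, 1]
    - [0, 0.107, 0, 0.675, 0, 0.142, 1]
    - [0, 0.107, 0, 0.675, 0, 0.142, 1]
    - [0, 0.107, 0, 0.675, 0, 0.142, 1]

```text
time_s: 28.25
tool_pos: [0.4365, 0.3129, 0.1699]
eef_rot: [-1.175, -1.267, 1.265]
force: [-0.1, -0.0, -1.5]
finger_gap: 0.354
```

Run:
```python
from h import *
st(); S=cam("side");T=cam("top"); cv2.imwrite("pics/m22.png",np.hstack([cv2.resize(S["image"][90:250,200:420],None,fx=2,fy=2),cv2.resize(T["image"][220:380,100:260],None,fx=2,fy=2)]))
row(.436,.314,.015,94.5)
```

```text
28.25 [0.4365 0.3129 0.1699] yaw 94.4 down -1.0 F [-0.1 -0.  -1.5] gap 0.354 q [ 0.47  0.3  -0.1   1.17 -0.    0.4 ]
turn [ 0.0022 -0.0013 -0.0008] shift [0.0024 0.3105 0.0022] dist 0.1553
```

View pics/m22.png

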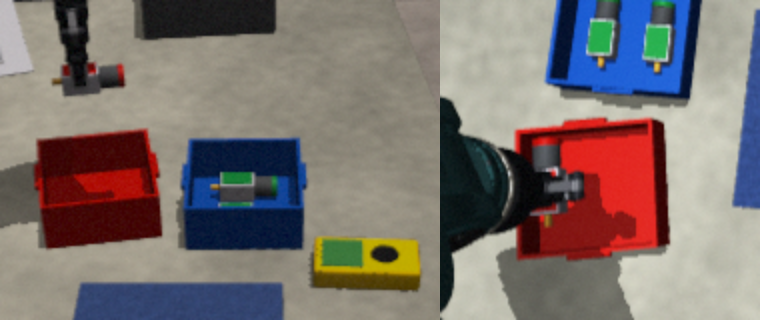

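The red motor is over the red box (side crop 85,77), and both greens sit clearly in the crate. Lowering and releasing it.

Call:
jog_arm:
  series:
    - [0, 0, 0, 0.002, 0.09, 0.002, 1]
    - [0, 0, 0, 0.002, 0.17, 0.002, 1]
    - [0, 0, 0, 0.002, 0.24, 0.002, 1]
    - [0, 0, 0, 0.002, 0.29, 0.002, 1]
    - [0, 0, 0, 0.002, 0.31, 0.002, 1]
    - [0, 0, 0, 0.002, 0.31, 0.002, 1]
    - [0, 0, 0, 0.002, 0.31, 0.002, 0.1]
    - [0, 0, 0, 0.002, 0.31, 0.002, 0.1]
    - [0, 0, 0, 0.002, 0.31, 0.002, 0.1]
    - [0, 0, 0, 0.002, 0.25, 0.002, 0.1]
    - [0, 0, 0, 0.002, 0.15, 0.002, 0.1]
    - [0, 0, 0, 0.002, 0.05, 0.002, 0]

```text
time_s: 29.55
tool_pos: [0.4352, 0.3137, 0.1474]
eef_rot: [-1.175, -1.267, 1.265]
force: [0.4, 0.8, 0.0]
finger_gap: 0.496
```

Run:
```python
from h import *
st(); row(.5775,-.0935,.15,79.7);S=cam("side");T=cam("top"); cv2.imwrite("pics/m23.png",np.hstack([cv2.resize(S["image"][90:250,200:420],None,fx=2,fy=2),cv2.resize(T["image"][220:380,100:260],None,fx=2,fy=2)])); motors("top")
```

```text
29.55 [0.4352 0.3137 0.1474] yaw 94.4 down -1.0 F [0.4 0.8 0. ] gap 0.496 q [ 0.47  0.31 -0.15  1.11 -0.    0.4 ]
turn [ 0.0022  0.1632 -0.0006] shift [-0.8338 -0.0034 -0.2215] dist 0.4314
top green [577. -92.] [25. 38.] 79
```

View pics/m23.png

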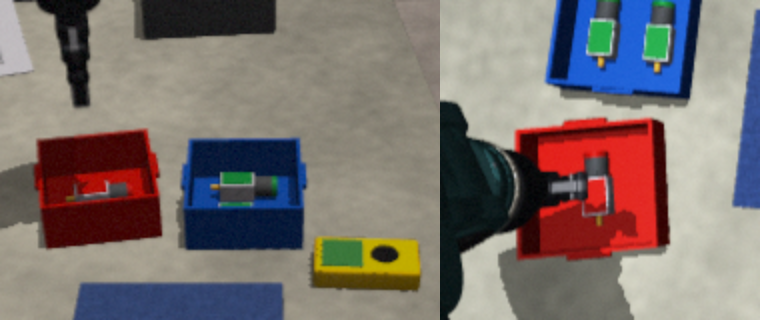

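Red motor in the red box. Last green motor next.

Call:
jog_arm:
  series:
    - [0, 0.163, 0, -0.834, 0, -0.221, -1]
    - [0, 0.163, 0, -0.834, 0, -0.221, -1]
    - [0, 0.163, 0, -0.834, 0, -0.221, -1]
    - [0, 0.163, 0, -0.834, 0, -0.221, -1]
    - [0, 0.163, 0, -0.834, 0, -0.221, -1]
    - [0, 0.163, 0, -0.834, 0, -0.221, -1]
    - [0, 0.163, 0, -0.834, 0, -0.221, -1]
    - [0, 0.163, 0, -0.834, 0, -0.221, -1]
    - [0, 0.163, 0, -0.834, 0, -0.221, -1]
    - [0, 0.163, 0, -0.834, 0, -0.221, -1]
    - [0, 0.163, 0, -0.834, 0, -0.221, -1]
    - [0, 0.163, 0, -0.834, 0, -0.221, -1]

```text
time_s: 30.9
tool_pos: [0.5789, -0.0915, 0.1491]
eef_rot: [-1.292, -1.084, 1.07]
force: [0.1, -0.3, 0.7]
finger_gap: 1.0
```

Run:
```python
from h import *
st(); motors("top","side"); row(.5775,-.0935,-.01,79.7)
```

```text
30.9 [ 0.5789 -0.0915  0.1491] yaw 79.8 down -1.0 F [ 0.1 -0.3  0.7] gap 1.0 q [-0.3   0.38 -0.03  1.15  0.   -0.12]
side green [578. -95.] [26. 38.] 79
turn [0.0055 0.0011 0.0024] shift [-0.0061  0.3187  0.0051] dist 0.1594
```

View pics/last_side.png

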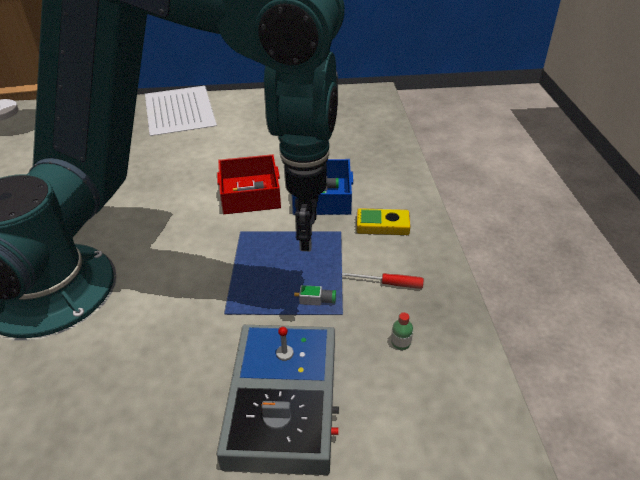

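Only the last green motor remains (side 310,294), unmoved, with the toggle upright.

Call:
jog_arm:
  series:
    - [0.005, 0, 0.002, -0.006, 0.09, 0.005, -1]
    - [0.005, 0, 0.002, -0.006, 0.18, 0.005, -1]
    - [0.005, 0, 0.002, -0.006, 0.25, 0.005, -1]
    - [0.005, 0, 0.002, -0.006, 0.3, 0.005, -1]
    - [0.005, 0, 0.002, -0.006, 0.319, 0.005, -1]
    - [0.005, 0, 0.002, -0.006, 0.319, 0.005, -0.5]
    - [0.005, 0, 0.002, -0.006, 0.319, 0.005, 0]
    - [0.005, 0, 0.002, -0.006, 0.319, 0.005, 1]
    - [0.005, 0, 0.002, -0.006, 0.319, 0.005, 1]
    - [0.005, 0, 0.002, -0.006, 0.319, 0.005, 1]
    - [0.005, 0, 0.002, -0.006, 0.319, 0.005, 1]
    - [0.005, 0, 0.002, -0.006, 0.319, 0.005, 1]
  newtons: 70

```text
time_s: 32.2
tool_pos: [0.5784, -0.0937, -0.0086]
eef_rot: [-1.29, -1.079, 1.075]
force: [-2.8, 0.3, 10.9]
finger_gap: 0.356
```

Call:
jog_arm:
  series:
    - [0, 0, 0, 0, -0.06, 0, 1]
    - [0, 0, 0, 0, -0.14, 0, 1]
    - [0, 0, 0, 0, -0.24, 0, 1]
    - [0, 0, 0, 0, -0.34, 0, 1]
    - [0, 0, 0, 0, -0.36, 0, 1]
    - [0, 0, 0, 0, -0.36, 0, 1]

```text
time_s: 32.8
tool_pos: [0.5787, -0.0939, 0.1734]
eef_rot: [-1.294, -1.082, 1.074]
force: [-0.1, -0.2, -2.2]
finger_gap: 0.357
```

Run:
```python
from h import *
st(); S=cam("side"); cv2.imwrite("pics/m24.png",cv2.resize(S["image"][150:350,200:420],None,fx=2,fy=2))
row(.625,.2827,.18,85)
# crate motors in top: gearbox covers at z .033
T=cam("top")
for a,r,ct in blobs(T,"green",50,220): print(r[0], onz(T,r[0],.033).round(3))
```

```text
32.8 [ 0.5787 -0.0939  0.1734] yaw 79.8 down -1.0 F [-0.1 -0.2 -2.2] gap 0.357 q [-0.3   0.37  0.03  1.22  0.   -0.12]
turn [ 0.0025 -0.0578  0.0001] shift [ 0.7576 -0.0172  0.0405] dist 0.3794
(207.8109588623047, 240.70120239257812) [0.62  0.248 0.033]
(179.5, 238.0) [0.627 0.318 0.033]
```

View pics/m24.png

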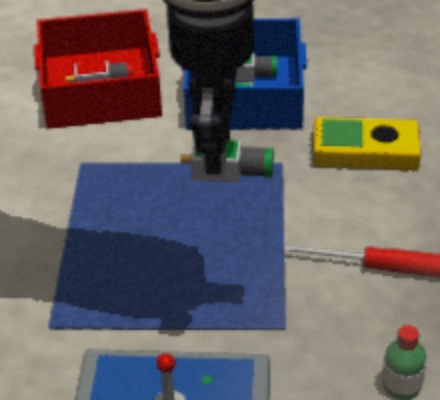

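Call:
jog_arm:
  series:
    - [0, -0.058, 0, 0.757, -0.017, 0.04, 1]
    - [0, -0.058, 0, 0.757, -0.017, 0.04, 1]
    - [0, -0.058, 0, 0.757, -0.017, 0.04, 1]
    - [0, -0.058, 0, 0.757, -0.017, 0.04, 1]
    - [0, -0.058, 0, 0.757, -0.017, 0.04, 1]
    - [0, -0.058, 0, 0.757, -0.017, 0.04, 1]
    - [0, -0.058, 0, 0.757, -0.017, 0.04, 1]
    - [0, -0.058, 0, 0.757, -0.017, 0.04, 1]
    - [0, -0.058, 0, 0.757, -0.017, 0.04, 1]
    - [0, -0.058, 0, 0.757, -0.017, 0.04, 1]
    - [0, -0.058, 0, 0.757, -0.017, 0.04, 1]
    - [0, -0.058, 0, 0.757, -0.017, 0.04, 1]

```text
time_s: 34.1
tool_pos: [0.6245, 0.2814, 0.1786]
eef_rot: [-1.25, -1.145, 1.143]
force: [-0.3, -0.5, -0.6]
finger_gap: 0.353
```

Run:
```python
from h import *
st(); S=cam("side");T=cam("top"); cv2.imwrite("pics/m25.png",np.hstack([cv2.resize(S["image"][90:250,200:420],None,fx=2,fy=2),cv2.resize(T["image"][180:340,120:280],None,fx=2,fy=2)]))
row(.6235,.283,.02,85)
```

```text
34.1 [0.6245 0.2814 0.1786] yaw 84.9 down -1.0 F [-0.3 -0.5 -0.6] gap 0.353 q [ 0.3   0.56  0.35  1.37 -0.    0.39]
turn [ 0.0011 -0.0006  0.0003] shift [0.0025 0.3178 0.0031] dist 0.1589
```

View pics/m25.png

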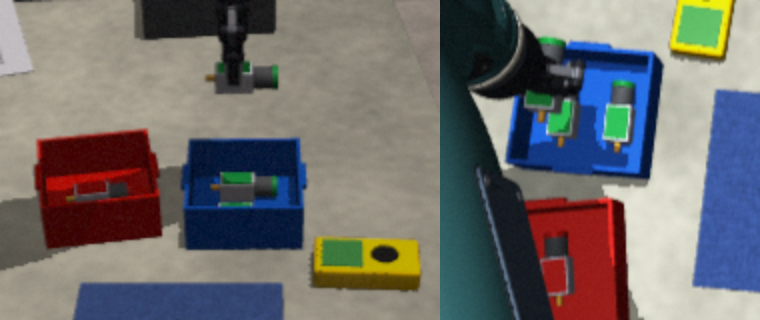

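The last motor is held above the crate's middle. Lowering it to just above the other two and releasing.

Call:
jog_arm:
  series:
    - [0, 0, 0, 0.002, 0.09, 0.003, 1]
    - [0, 0, 0, 0.002, 0.17, 0.003, 1]
    - [0, 0, 0, 0.002, 0.24, 0.003, 1]
    - [0, 0, 0, 0.002, 0.29, 0.003, 1]
    - [0, 0, 0, 0.002, 0.316, 0.003, 1]
    - [0, 0, 0, 0.002, 0.316, 0.003, 1]
    - [0, 0, 0, 0.002, 0.316, 0.003, 0.15]
    - [0, 0, 0, 0.002, 0.316, 0.003, 0.15]
    - [0, 0, 0, 0.002, 0.316, 0.003, 0.15]
    - [0, 0, 0, 0.002, 0.25, 0.003, 0.15]
    - [0, 0, 0, 0.002, 0.15, 0.003, 0.15]
    - [0, 0, 0, 0.002, 0.0, 0.003, 0.15]

```text
time_s: 35.4
tool_pos: [0.6229, 0.2826, 0.1562]
eef_rot: [-1.251, -1.146, 1.143]
force: [1.0, 0.6, 0.7]
finger_gap: 0.424
```

Run:
```python
from h import *
st(); row(.55,0.0,.2,84)
```

```text
35.4 [0.6229 0.2826 0.1562] yaw 85.0 down -1.0 F [1.  0.6 0.7] gap 0.424 q [ 0.31  0.56  0.3   1.31 -0.    0.4 ]
turn [0.0012 0.0106 0.0003] shift [-0.5758 -0.0881  0.0954] dist 0.2951
```

Call:
jog_arm:
  series:
    - [0, 0.01, 0, -0.1, -0.088, 0, 0]
    - [0, 0.01, 0, -0.3, -0.088, 0.05, -0.2]
    - [0, 0.01, 0, -0.576, -0.088, 0.095, -0.2]
    - [0, 0.01, 0, -0.576, -0.088, 0.095, -0.2]
    - [0, 0.01, 0, -0.576, -0.088, 0.095, -0.2]
    - [0, 0.01, 0, -0.576, -0.088, 0.095, -0.2]
    - [0, 0.01, 0, -0.576, -0.088, 0.095, -0.2]
    - [0, 0.01, 0, -0.576, -0.088, 0.095, -0.2]

```text
time_s: 36.2
tool_pos: [0.5502, -0.0013, 0.2009]
eef_rot: [-1.26, -1.133, 1.129]
force: [0.4, -0.2, -0.4]
finger_gap: 0.601
```

Run:
```python
from h import *
st(); S=cam("side","s26");T=cam("top","t26")
for nm,d in(("S",S),("T",T)): print(nm,[np.round(r[0],1) for a,r,_ in blobs(d,"red",10,60)])
try:
  s=[r[0] for a,r,_ in blobs(S,"red",10,60) if abs(r[0][0]-283)<5][0]; t=[r[0] for a,r,_ in blobs(T,"red",10,60) if abs(r[0][0]-429)<5][0]
  P,e=two(T,t,S,s); print(P,e)
  v=np.array([.132,.991]); print(P[:2]-.13*v)
  b=P[:2]-.13*v; row(b[0],b[1],.2,82.4)
except Exception as ex: print(ex)
cv2.imwrite("pics/m26.png",np.hstack([cv2.resize(S["image"][90:250,200:420],None,fx=2,fy=2),cv2.resize(T["image"][200:360,120:280],None,fx=2,fy=2)]))
```

```text
36.2 [ 0.5502 -0.0013  0.2009] yaw 83.9 down -1.0 F [ 0.4 -0.2 -0.4] gap 0.601 q [-0.15  0.31 -0.    1.26  0.   -0.04]
S [array([334. , 430.5]), array([282.5, 330.5]), array([404.3, 316.3])]
T [array([429. , 276.5]), array([398.5, 184.5])]
[ 0.51817983 -0.27460492  0.12060127] 0.00015132817855999432
[ 0.50101983 -0.40343492]
turn [0.0016 0.0185 0.0005] shift [-8.14e-01  1.00e-04  1.50e-02] dist 0.4071
```

View pics/m26.png

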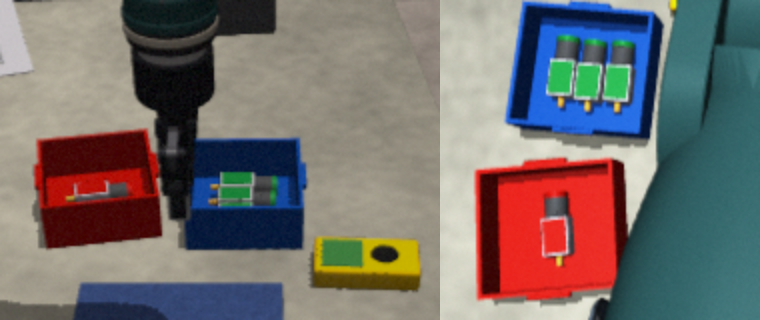

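View pics/t26.png

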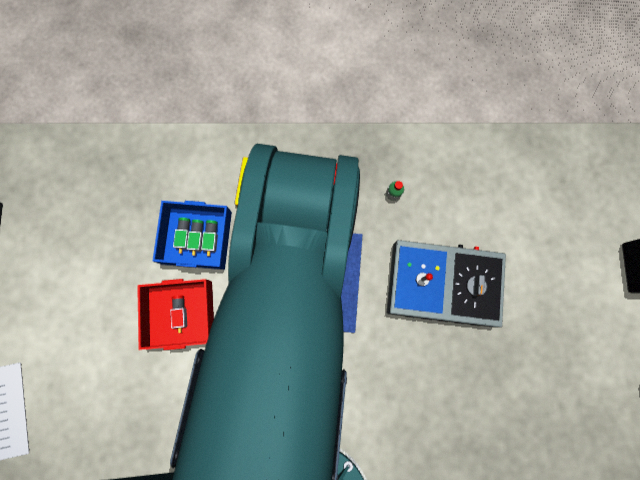

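All three greens lie side by side in the crate and the red is in its box; the toggle is at off. Now the dial, whose centre is about (0.501, -0.404).

Call:
jog_arm:
  series:
    - [0, 0.018, 0, -0.814, 0, 0.015, -0.1]
    - [0, 0.018, 0, -0.814, 0, 0.015, -0.1]
    - [0, 0.018, 0, -0.814, 0, 0.015, -0.1]
    - [0, 0.018, 0, -0.814, 0, 0.015, -0.1]
    - [0, 0.018, 0, -0.814, 0, 0.015, -0.1]
    - [0, 0.018, 0, -0.814, 0, 0.015, -0.1]
    - [0, 0.018, 0, -0.814, 0, 0.015, -0.1]
    - [0, 0.018, 0, -0.814, 0, 0.015, -0.1]
    - [0, 0.018, 0, -0.814, 0, 0.015, -0.1]
    - [0, 0.018, 0, -0.814, 0, 0.015, -0.1]
    - [0, 0.018, 0, -0.814, 0, 0.015, -0.1]
    - [0, 0.018, 0, -0.814, 0, 0.015, -0.1]

```text
time_s: 37.5
tool_pos: [0.5019, -0.4016, 0.2003]
eef_rot: [-1.269, -1.116, 1.111]
force: [1.2, 0.6, -0.1]
finger_gap: 0.55
```

Run:
```python
from h import *
st(); row(.501,-.404,.10,82.4);row(.501,-.404,.053,82.4)
```

```text
37.5 [ 0.5019 -0.4016  0.2003] yaw 82.6 down -1.0 F [ 1.2  0.6 -0.1] gap 0.55 q [-0.8   0.47  0.26  1.36  0.   -0.67]
turn [0.0017 0.0019 0.0006] shift [-0.0051  0.2006  0.0016] dist 0.1004
turn [0.0017 0.0019 0.0006] shift [-0.0052  0.2946  0.0019] dist 0.1473
```

Call:
jog_arm:
  series:
    - [0.002, 0.002, 0, -0.005, 0.08, 0.002, -0.1]
    - [0.002, 0.002, 0, -0.005, 0.16, 0.002, -0.1]
    - [0.002, 0.002, 0, -0.005, 0.22, 0.002, -0.1]
    - [0.002, 0.002, 0, -0.005, 0.26, 0.002, -0.1]
    - [0.002, 0.002, 0, -0.005, 0.295, 0.002, -0.1]
    - [0.002, 0.002, 0, -0.005, 0.295, 0.002, -0.1]
    - [0.002, 0.002, 0, -0.005, 0.295, 0.002, -0.1]

```text
time_s: 38.2
tool_pos: [0.5015, -0.4032, 0.0536]
eef_rot: [-1.268, -1.112, 1.111]
force: [0.1, -0.2, 0.5]
finger_gap: 0.551
```

Run:
```python
from h import *
st(); S=cam("side"); T=cam("top");cv2.imwrite("pics/m27.png",np.hstack([cv2.resize(S["image"][310:475,215:345],None,fx=3,fy=3),cv2.resize(T["image"][230:340,380:510],None,fx=3,fy=4.5)]))
row(.501,-.404,.053,82.4)
```

```text
38.2 [ 0.5015 -0.4032  0.0536] yaw 82.5 down -1.0 F [ 0.1 -0.2  0.5] gap 0.551 q [-0.8   0.54 -0.02  1.01  0.   -0.67]
turn [ 0.0007  0.0003 -0.0002] shift [-0.0003  0.0025  0.0014] dist 0.0014
```

View pics/m27.png

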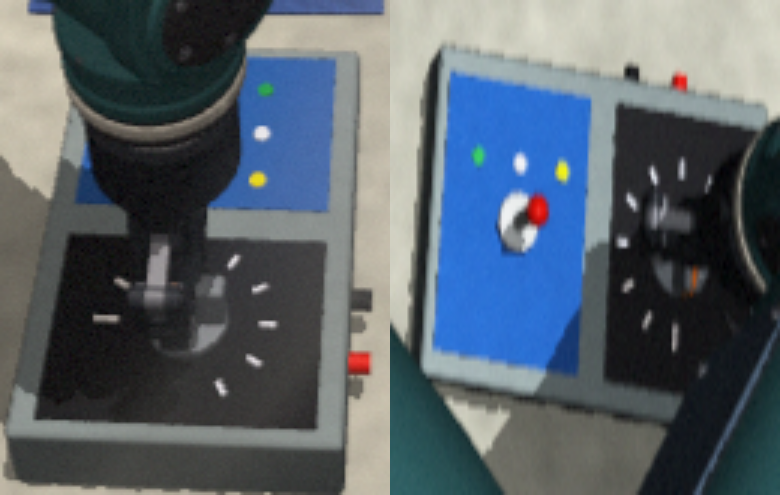

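The fingers straddle the bar. Closing on it.

Call:
jog_arm:
  series:
    - [0, 0, 0, 0, 0.002, 0.001, 0.3]
    - [0, 0, 0, 0, 0.002, 0.001, 1]
    - [0, 0, 0, 0, 0.002, 0.001, 1]
    - [0, 0, 0, 0, 0.002, 0.001, 1]
    - [0, 0, 0, 0, 0.002, 0.001, 1]
  newtons: 60

```text
time_s: 38.8
tool_pos: [0.5016, -0.4033, 0.0541]
eef_rot: [-1.27, -1.113, 1.11]
force: [-0.6, 6.3, 9.9]
finger_gap: 0.146
```

Call:
jog_arm:
  series:
    - [0, 0.06, 0, 0, 0, 0, 1]
    - [0, 0.13, 0, 0, 0, 0, 1]
    - [0, 0.2, 0, 0, 0, 0, 1]
    - [0, 0.27, 0, 0, 0, 0, 1]
    - [0, 0.34, 0, 0, 0, 0, 1]
    - [0, 0.41, 0, 0, 0, 0, 1]
    - [0, 0.48, 0, 0, 0, 0, 1]
    - [0, 0.55, 0, 0, 0, 0, 1]
    - [0, 0.62, 0, 0, 0, 0, 1]
    - [0, 0.667, 0, 0, 0, 0, 1]
    - [0, 0.667, 0, 0, 0, 0, 1]

```text
time_s: 39.9
tool_pos: [0.5018, -0.4027, 0.0542]
eef_rot: [-1.548, -0.309, 0.304]
force: [3.1, 4.6, 0.5]
finger_gap: 0.145
```

Run:
```python
from h import *
st(); print(ctrl.get_state()["moment"]);row(.501,-.404,.053,82.4-60)
```

```text
39.9 [ 0.5018 -0.4027  0.0542] yaw 22.4 down -1.0 F [3.1 4.6 0.5] gap 0.145 q [-0.8   0.54 -0.03  1.    0.    0.38]
[ 0.89533833 -0.38251376 -0.00879289]
turn [-0.0001 -0.0003  0.0019] shift [-0.0024  0.0024 -0.0018] dist 0.0019
```

Call:
jog_arm:
  series:
    - [0, 0.07, 0, 0, 0, 0, 1]
    - [0, 0.15, 0, 0, 0, 0, 1]
    - [0, 0.23, 0, 0, 0, 0, 1]
    - [0, 0.31, 0, 0, 0, 0, 1]
    - [0, 0.39, 0, 0, 0, 0, 1]
    - [0, 0.47, 0, 0, 0, 0, 1]
    - [0, 0.55, 0, 0, 0, 0, 1]
    - [0, 0.63, 0, 0, 0, 0, 1]
    - [0, 0.71, 0, 0, 0, 0, 1]
    - [0, 0.79, 0, 0, 0, 0, 1]
    - [0, 0.87, 0, 0, 0, 0, 1]
    - [0, 0.94, 0, 0, 0, 0, 1]

```text
time_s: 41.1
tool_pos: [0.5025, -0.4027, 0.0543]
eef_rot: [-1.396, 0.844, -0.849]
force: [6.3, 0.7, -3.8]
finger_gap: 0.146
```

Run:
```python
from h import *
st(); row(.501,-.404,.053,82.4-150)
```

```text
41.1 [ 0.5025 -0.4027  0.0543] yaw -62.4 down -1.0 F [ 6.3  0.7 -3.8] gap 0.146 q [-0.8   0.54 -0.03  1.    0.    1.86]
turn [-0.0027  0.0583  0.0003] shift [ 0.0008  0.0025 -0.0039] dist 0.0023
```

Call:
jog_arm:
  series:
    - [0, 0.058, 0, 0, 0, 0, 1]
    - [0, 0.058, 0, 0, 0, 0, 1]
    - [0, 0.058, 0, 0, 0, 0, 1]
    - [0, 0.058, 0, 0, 0, 0, 0.6]
    - [0, 0.058, 0, 0, 0, 0, 0.1]
    - [0, 0.058, 0, 0, 0, 0, -0.1]
    - [0, 0.058, 0, 0, 0, 0, -0.1]
    - [0, 0.058, 0, 0, -0.08, 0, -0.1]
    - [0, 0.058, 0, 0, -0.17, 0, -0.1]
    - [0, 0.058, 0, 0, -0.26, 0, -0.1]
    - [0, 0.058, 0, 0, -0.36, 0, -0.1]

```text
time_s: 42.2
tool_pos: [0.5013, -0.4025, 0.2358]
eef_rot: [-1.366, 0.914, -0.917]
force: [1.5, -2.0, -0.0]
finger_gap: 0.551
```

Run:
```python
from h import *
st(); row(.42,-.15,.25,0)
S=cam("side"); T=cam("top");cv2.imwrite("pics/m28.png",np.hstack([cv2.resize(S["image"][310:475,215:345],None,fx=3,fy=3),cv2.resize(T["image"][230:340,380:510],None,fx=3,fy=4.5)]))
```

```text
42.2 [ 0.5013 -0.4025  0.2358] yaw -67.6 down -1.0 F [ 1.5 -2.  -0. ] gap 0.551 q [-0.81  0.47  0.35  1.45  0.    1.94]
turn [-0.0023 -0.7506  0.0014] shift [-0.5289 -0.028   0.0427] dist 0.2657
```

View pics/m28.png

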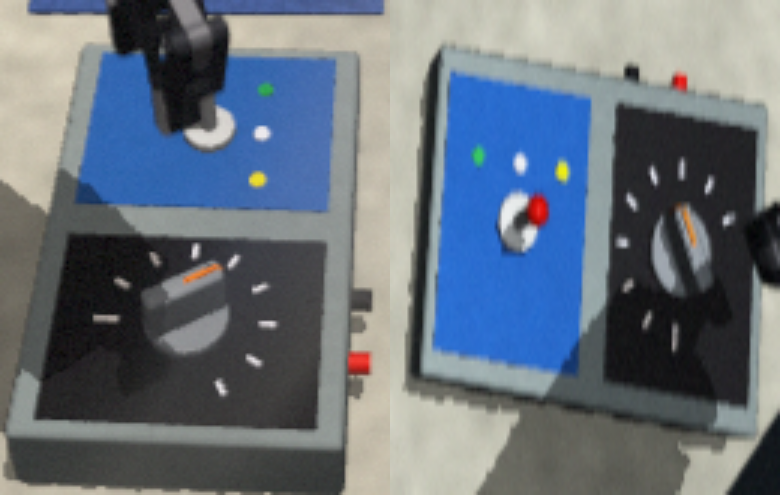

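Run:
```python
from h import *
for n in("side","top"):
  d=cam(n); H,S_,V=cv2.split(cv2.cvtColor(d["image"],cv2.COLOR_BGR2HSV))
  m=((H>8)&(H<20)&(S_>130)&(V>110)).astype(np.uint8)
  box=(260,380,310,430) if n=="side" else (460,265,500,310)
  z=np.zeros_like(m); z[box[1]:box[3],box[0]:box[2]]=m[box[1]:box[3],box[0]:box[2]]
  p=np.argwhere(z)[:,::-1]; X=np.array([onz(d,q,.0965)[:2] for q in p])
  c=X.mean(0); w=np.linalg.svd(X-c)[2][0]; c0=np.array([.501,-.404])
  off=c-c0; 
  if w@off<0:w=-w
  a0=180-7.6
  print(n,len(p),c.round(4),off.round(4),"cw angle: axis",((a0-np.degrees(np.arctan2(w[1],w[0])))%360).round(1),"offset",((a0-np.degrees(np.arctan2(off[1],off[0])))%360).round(1))
```

```text
side 25 [ 0.5119 -0.401 ] [0.0109 0.003 ] cw angle: axis 151.7 offset 157.1
top 12 [ 0.5105 -0.3982] [0.0095 0.0058] cw angle: axis 151.7 offset 140.9
```

Run:
```python
from h import *
T=cam("top","t30");S=cam("side")
t=[r[0] for a,r,_ in blobs(T,"red",10,60)]; print(t, st())
for c in("red","green"):
  for n,d in(("t",T),("s",S)):
    for a,r,_ in blobs(d,c,50,220): print(n,c,onz(d,r[0],.033).round(3))
```

```text
42.5 [ 0.5015 -0.4027  0.2331] yaw -67.6 down -1.0 F [-0.6  1.3  0.1] gap 0.545 q [-0.81  0.47  0.35  1.45  0.    1.94]
[(429.0, 276.5), (398.5, 184.5)] None
t green [0.62  0.248 0.033]
t green [0.622 0.284 0.033]
t green [0.627 0.318 0.033]
t green [ 0.749 -0.224  0.033]
s green [0.623 0.28  0.033]
s green [0.628 0.314 0.033]
s green [0.703 1.029 0.033]
```

View pics/t30.png

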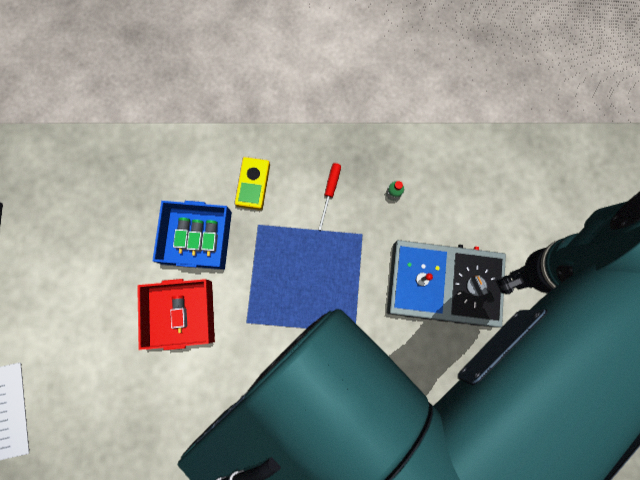

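Mat clear, three greens in the crate, the red in its box, toggle at off (429,276.5), dial at the fifth click, and the tools where they were. Handing in.

```bash
python3 -c "
from rig import close_job
print(close_job())"
```

```text
the job is handed in; nothing more can be done
None
```

The job is done and handed in at about 42.5 s of the 208 s allowed. The hand-in gives no verdict.

I set the toggle to off, moved the three green motors into the blue crate and the one red motor into the red box, then turned the dial five clicks clockwise.

**Last checks**
- **Toggle:** the ball was at pixel (429, 276.5) in the top view, within 1 px of where off should put it. At 36 s both views agreed with that.
- **Motors:** the mat is clear. The greens lie about 35 mm apart in the crate and the red lies flat in its box.
- **Dial:** the pointer direction measured about 152° clockwise in both views, against a target of 150°. A cruder check from the pointer's offset to the dial centre gave 157° and 141°, so those two disagree. I trusted the pointer direction, which also fits the 150° turn of the gripper.
- **Other objects:** the screwdriver, multimeter and bottle look unmoved, and the gripper is well clear above the dial.

**What went wrong on the way:** the first try at the toggle and the first try at a motor both missed without moving anything. The pictures showed the fingertips about 20 mm behind where the reported TCP puts them, so I lowered the motor and dial grasps by that amount. I had already got the toggle on the second try by going lower with the fingers half closed.

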